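Thread two bearing spacers onto a sprung spindle, large then small

TASK

Build up the spacer stack on the upright spindle of the blue assembly stand: first thread the large dark steel spacer on and press it fully home on the spindle's flange, let it go, and then thread the small brass spacer on and press it fully home flat on top of the large one. Feel for the spindle and press gently: never load a spacer against the stand with more than about 30 N (3 kg). Leave the other things on the cart where they are, and let go of the finished stack.

Things in the scene. Friction and masses are not known exactly. Their poses are not given: they have to be found in the camera images.
- stand: Assembly stand fixed to the cart: blue plate 100 x 100 x 12 mm, grey round housing (72 mm across, up to 26 mm high), a steel spindle upright in it. Origin: plate centre, underside; z up. The spindle's axis stands in an eccentric bush 3.5 mm to one side of this centre line, in a direction that differs each time and is not measured: find it by feel or sight; it then stays.
- stand_center (a point): Point on the plate's centre line, 44 mm above the cart, level with the top of the spindle's flange (44 mm across), on which the large spacer seats. Spindle and flange are sprung and damped: pressed down they yield from about 4 N, then 1.2 N per mm, hard stop after 12 mm (18 N); let go, they rise again. Seated right, the spacers' centres are 10 mm (large) and 29 mm (small) above this.
- stand_step (a point): Point on the plate's centre line, 62 mm above the cart, level with the top of the spindle's lower step (26 mm diameter, 44 to 62 mm up, 0.8 mm edge chamfer; the large spacer's bore fits it). Three brass spring balls 52 mm up stand 2 mm proud of it: the spacer must be pushed past them with some 5 to 15 N, then they drag in the bore.
- stand_tip (a point): Point on the plate's centre line, 86 mm above the cart, level with the spindle's tip. The upper step is 13 mm in diameter, 62 to 86 mm up, with a 1.5 mm chamfer at the tip; the small spacer's bore fits it, the large one passes over it loosely. Three brass spring balls 72 mm up stand 2 mm proud of it and act on the small spacer in the same way.
- spacer_large_center (a point): Dark steel spacer ring: 52 mm outside diameter, 28 mm bore, 20 mm high, about 0.15 kg, lying flat on the cart. The point is its centre, half-way up; z is the ring's axis. It can be gripped across its outside.
- spacer_small_center (a point): Brass-coloured spacer ring: 40 mm outside diameter, 15 mm bore, 18 mm high, about 0.09 kg, lying flat on the cart. The point is its centre, half-way up; z is the ring's axis. It can be gripped across its outside.
- tape: Bystander: roll of blue masking tape, 74 mm across, 19 mm high, lying flat; origin at the centre of its underside.
- tbolt: Bystander: dark T-slot bolt with nut lying on the cart, 34 x 66 x 30 mm; origin at the centre of its underside.
- collet: Bystander: pale spring collet standing upright, 33 mm across, 42 mm high; origin at the centre of its underside.
- red_box: Bystander: small red box with a black lid, 32 x 55 x 23 mm; origin at the centre of its underside. Behind it stands a fixed grey steel bin, 115 mm high.
Things that resemble listed ones, but are neither listed nor needed, are in the scene too. Leave any turquoise look-alike of the part that bears spacer_large_center alone.

How it is judged:
On the way, in this order (a step that is already met when the one before it is completed fails the run):
1. the large spacer is threaded on the spindle, home on the flange with the spindle sprung back up, and let go, the small one not yet on the stand (z of spacer_large_center in the frame of stand_center between 0.0085 and 0.0115 m and contact force between the fingers and spacer_large below 0.1 N and horizontal distance between spacer_large_center and stand_center below 0.007 m and angle between the z axis of spacer_large_center and the z axis of stand_center, either way round below 0.08 rad and horizontal distance between spacer_small_center and stand_center above 0.08 m), for 0.2 s.
2. the small spacer is threaded on the spindle and pressed down onto the large one (z of spacer_small_center in the frame of stand_center below 0.0305 m and horizontal distance between spacer_small_center and stand_center below 0.007 m and angle between the z axis of spacer_small_center and the z axis of stand_center, either way round below 0.08 rad), for 0.2 s.
At the end, for the whole second after the job is handed in: Both spacers are on the spindle, let go, the spindle sprung back up: large one home on the flange (centre 10 mm above its top), small one home on it (centre 29 mm above), each within 1.5 mm in height, within 7 mm of the stand's centre line and flat within 0.06 rad (z of spacer_large_center in the frame of stand_center between 0.0085 and 0.0115 m and horizontal distance between each of spacer_large_center, spacer_small_center and stand_center below 0.007 m and angle between the z axis of each of spacer_large_center, spacer_small_center and the z axis of stand_center, either way round below 0.06 rad and z of spacer_small_center in the frame of stand_center between 0.0275 and 0.0305 m); the robot touches nothing.
It fails at once if a spacer is loaded against the stand with more than 40 N in all (about 30 N of press, the rest the balls' squeeze) (contact force between any of spacer_large, spacer_small and stand above 40 N or contact force between spacer_small and spacer_large above 40 N).
It fails at once if a bystander is moved by more than 15 mm (distance of any of tape, tbolt, collet, red_box from where it was at the start of the episode above 0.015 m).
It fails at once if the fingers or the arm press on the stand with more than 30 N (contact force between the arm and stand above 30 N).
It also fails if it takes over 67 s, if anything falls off the work surface, if the arm or the gripper's body presses on something with over 40 N, if the wrist force passes 120 N, or if a joint passes its speed limit or range.

ROBOT

A 7-joint arm with a two-finger parallel gripper is mounted at the origin on a cart in front of the work surface, level with it; the furniture and walls round the work are solid. World frame = base frame: x ahead of the robot, y to its left, z up, the work surface at z = 0. Lengths are in m, angles in rad, forces in N, time in s.
With the tool pointing down it reaches from about 0.425 to 0.8 m from the base axis. Payload 8.3 kg.
Tool frame: the origin (TCP) lies at the very end of the fingers, on their centre line; the grasp point (between the pads) lies 19 mm behind it; z points along the fingers, y is the direction in which the jaws open and shut (so a half turn about z gives the same grasp; the last joint's range is limited). The gripper opens to 85 mm and grips with 20 to 120 N. Pads are 22 mm wide; open, the fingers measure 114 mm over their backs; the gripper's body (76 mm by 85 mm) begins 54 mm behind the grasp point. The pads swing forward as they close: fully open they stand 13 mm farther back than shut.
Start: joints at [1.071, 0.383, 0.016, 1.37, -0.006, 1.388, -0.046], TCP at [0.264, -0.566, 0.208] pointing down, gripper open.
Joint ranges: [-2.95, 2.95], [-0.25, 2.06], [-1.52, 1.56], [0.18, 2.33], [-1.44, 4.58], [0.02, 2.06], [-3.01, 3.01]. Speed limits (rad/s): [2.39, 2.39, 3.01, 3.01, 3.14, 3.14, 3.14].

INTERFACE

Orientations are given as a unit quaternion [x, y, z, w].
In Python, from plant import state, capture, camera_info, hand_in gives the robot as it stands. The module is installed in compiled form; this text tells all that it offers.
- The arm moves only by the tool play_rows, never from a script. Its argument "moves" is a list of rows, each a list of 3 entries, a list of its own where there are three numbers: the shift along the tool's x, y, z in mm, then the turn about the tool's z in rad, then the gripper command: -1 is fully open, 1 is shut, values between are in proportion. A call has 1 to 8 rows; each row is the pose to reach, as a shift and turn from the pose commanded when the call began, along the tool's axes at that moment; what a row does not reach only later rows make up. A row lasts 1/10 s, in which the tool goes at most 50 mm and 8.59 degrees, less where a joint would pass 70% of its speed; a pose out of reach is approached as far as the arm can. A call with a gripper value outside its range is refused whole. The fingers move at their own pace and stop on an object; "squeeze" is the grip in N (left out, the last holds). Time passes only in rows, so rows that repeat a pose let the fingers close. It gives the time, the measured TCP pose, the force and the opening at its end, in the units of the state.
- state(): the state, without advancing time (a new reading comes with each control period).
- capture(name): name is "side" or "top" or "wrist"; returns the picture (420x560x3 uint8, red, green, blue); there is no depth.
- camera_info(name): a dict with "mtx" (3x3 intrinsics, pixels), "R" (3x3) and "t" (3): a world point X has camera coordinates R X + t. Camera axes: x right, y down, z forward; pixel columns grow to the right and rows downward; lengths in m; the calibration is good to about 2 mm. The wrist camera is an equidistant fisheye: a pixel r from the principal point sees the ray r / f radians off the axis. A picture is of the moment at which its call begins: read the wrist's pose just before it. camera_info takes no time and is no camera call; for the wrist camera it gives the pose at the moment of the call.
- hand_in(): hands the job in, once; it reports no verdict.
The state is a dict: "t": time; "joints": joint angles; "joint_vel": joint speeds; "effort": joint torques, N m; "ee_pos": TCP position; "eef_rot": TCP orientation; "ft_force": force on the tool from outside, world axes, zero at the start; "ft_torque": the same for the moment, N m; "finger_gap": opening from 0.0 (shut) to 1.0 (fully open).
Only numpy, scipy, OpenCV 4.12 (cv2) and the standard library are available. Lean on these libraries where they do the work, as an engineer would, in place of code of your own. Each camera call takes 0.05 s, during which the arm holds its last target.

## Working session

There is one attempt and no reset: what is moved stays moved. The work goes in short steps, Python scripts to look and compute and a tool call to move; the robot and the scene stay as the last step left them, time stands still between calls to the robot, and variables do not carry over. Pictures are saved under pics/ and viewed, and the job is handed in when it is done.

Besides the shell and the picture viewer there is one more tool, called after ">>>" in YAML: its name, and indented under it one key for each argument. play_rows: Moves the arm, as the interface text tells. Its arguments: {"type":"object","properties":{"moves":{"type":"array"},"squeeze":{"type":"number"}},"required":["moves"]}

```bash
mkdir -p pics
python3 - <<'E'
from plant import state,capture,camera_info
import cv2
s=state();print(s)
for n in ["side","top","wrist"]:
    ci=camera_info(n);print(n,ci)
    cv2.imwrite(f"pics/{n}0.png",capture(n)[:,:,::-1])
E
```

```text
{'t': 0.0, 'joints': array([ 1.07112737,  0.38423851,  0.01638366,  1.3711501 , -0.00631552,
        1.38820253, -0.04650418]), 'joint_vel': array([-1.97350921e-03, -2.11640373e-03,  1.46231200e-03, -6.56965404e-04,
        1.32587768e-04, -4.70156245e-05, -2.84238783e-03]), 'effort': array([-1.28094733e-03, -6.27603149e+01,  8.44059940e-01, -3.71822548e+01,
        1.67022989e-02,  1.41012188e-02,  4.65747505e-06]), 'ee_pos': array([ 0.26418368, -0.56581558,  0.2065806 ]), 'eef_rot': array([ 9.76243092e-01,  2.16675968e-01, -2.22703654e-04, -9.48958874e-04]), 'ft_force': array([-0.13538771,  0.45306927,  0.53464592]), 'ft_torque': array([ 0.01057311, -0.00632004,  0.0479353 ]), 'finger_gap': 0.999901731614667}
side {'mtx': array([[538.6481403 ,   0.        , 279.73725314],
       [  0.        , 538.6481403 , 207.89072804],
       [  0.        ,   0.        ,   1.        ]]), 'R': array([[-0.96146209, -0.27456061,  0.01439147],
       [-0.16866439,  0.54767655, -0.81951371],
       [ 0.21712431, -0.79035869, -0.57287884]]), 't': array([0.53667315, 0.14770733, 1.24573615])}
top {'mtx': array([[489.65247347,   0.        , 288.91735476],
       [  0.        , 489.65247347, 205.58201735],
       [  0.        ,   0.        ,   1.        ]]), 'R': array([[-0.00727305, -0.99992281,  0.01007373],
       [-0.99789685,  0.00660867, -0.06448405],
       [ 0.0644125 , -0.01052154, -0.99786789]]), 't': array([0.0315372 , 0.55024617, 1.07449212])}
wrist {'mtx': array([[325.1922621 ,   0.        , 274.99863187],
       [  0.        , 325.1922621 , 209.30166056],
       [  0.        ,   0.        ,   1.        ]]), 'R': array([[ 0.423873  , -0.9057191 , -0.00214091],
       [-0.85551806, -0.40115291,  0.32736096],
       [-0.29735591, -0.13692789, -0.94489693]]), 't': array([-0.62505472, -0.04367293,  0.3821295 ])}
```

View pics/side0.png

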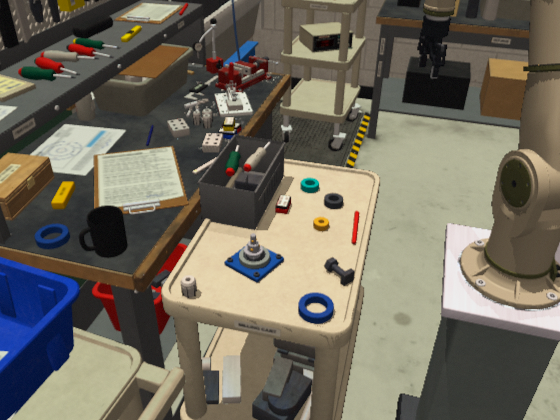

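View pics/top0.png

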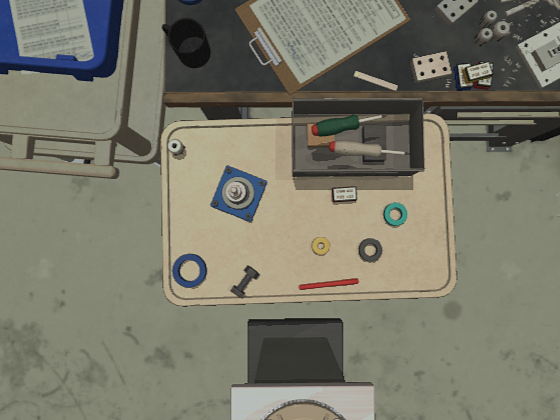

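View pics/wrist0.png

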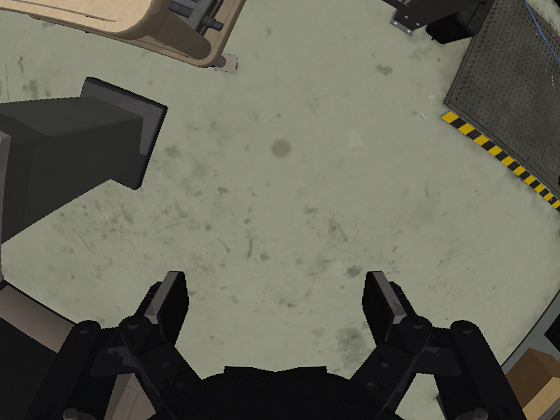

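Candidates for the large spacer in top view: dark ring (370,250), turquoise look-alike (395,214; leave alone), blue tape ring (190,270). For the small one: brass ring (321,245). The stand is at (238,192). Next I'll take a close crop and measure.

```bash
cat > h.py <<'E'
import numpy as np,cv2
from plant import state,capture,camera_info
def ray(ci,uv,wrist=False):
    K=ci["mtx"];R=ci["R"];t=ci["t"]
    x=(uv[0]-K[0,2])/K[0,0];y=(uv[1]-K[1,2])/K[1,1]
    if wrist:
        r=np.hypot(x,y);d=np.array([np.sin(r)*x/max(r,1e-9),np.sin(r)*y/max(r,1e-9),np.cos(r)])
    else: d=np.array([x,y,1.])
    return -R.T@t,R.T@d
def onplane(ci,uv,z,wrist=False):
    C,d=ray(ci,uv,wrist);return C+d*(z-C[2])/d[2]
def proj(ci,X,wrist=False):
    p=ci["R"]@np.array(X)+ci["t"];K=ci["mtx"]
    if wrist:
        r=np.hypot(p[0],p[1]);th=np.arctan2(r,p[2]);x,y=th*p[0]/r,th*p[1]/r
    else:x,y=p[0]/p[2],p[1]/p[2]
    return np.array([K[0,0]*x+K[0,2],K[1,1]*y+K[1,2]])
E
python3 - <<'E'
from h import *
im=cv2.imread("pics/top0.png");ci=camera_info("top")
hsv=cv2.cvtColor(im,cv2.COLOR_BGR2HSV)
print("cam",-ci["R"].T@ci["t"])
def comps(m,roi,name):
    x0,y0,x1,y1=roi;mm=np.zeros_like(m);mm[y0:y1,x0:x1]=m[y0:y1,x0:x1]
    cs,_=cv2.findContours(mm,cv2.RETR_EXTERNAL,cv2.CHAIN_APPROX_NONE)
    c=max(cs,key=cv2.contourArea);e=cv2.fitEllipse(c);print(name,e,cv2.minAreaRect(c));return e,c
dark=(hsv[...,2]<110).astype(np.uint8)*255
e,_=comps(dark,(350,230,390,270),"large");print(onplane(ci,e[0],.02),onplane(ci,e[0],.01))
br=((hsv[...,0]>15)&(hsv[...,0]<32)&(hsv[...,1]>120)).astype(np.uint8)*255
e,_=comps(br,(300,230,340,262),"small");print(onplane(ci,e[0],.018),onplane(ci,e[0],.009))
bl=((hsv[...,0]>95)&(hsv[...,0]<125)&(hsv[...,1]>120)).astype(np.uint8)*255
e,c=comps(bl,(200,155,275,225),"stand")
r=cv2.minAreaRect(cv2.convexHull(c));print(onplane(ci,r[0],.012))
for p in cv2.boxPoints(r): print(p,onplane(ci,p,.012))
crop=cv2.resize(im[160:290,200:420],None,fx=3.6,fy=3.6,interpolation=cv2.INTER_CUBIC);cv2.imwrite("pics/c1.png",crop)
E
```

```text
cam [0.48010758 0.03920368 1.10736559]
large ((369.8418273925781, 249.96759033203125), (22.780004501342773, 23.80069923400879), 177.0808868408203) ((369.5, 250.0), (24.0, 23.0), 90.0)
[ 0.45054182 -0.15089049  0.02      ] [ 0.45026991 -0.15263869  0.01      ]
small ((320.3111877441406, 245.2705535888672), (16.44731903076172, 16.78855323791504), 170.4043731689453) ((320.0, 245.5), (17.0, 16.0), 90.0)
[ 0.46170115 -0.04131618  0.018     ] [ 0.46154908 -0.04198141  0.009     ]
stand ((238.7489776611328, 193.72889709472656), (48.722721099853516, 50.19408416748047), 59.21168899536133) ((238.39654541015625, 193.25860595703125), (43.26701354980469, 43.26701354980469), 21.801410675048828)
[0.57926388 0.14078007 0.012     ]
[210.27585 205.31033] [0.55258866 0.20367474 0.012     ]
[226.34482 165.13791] [0.64297016 0.16784027 0.012     ]
[266.51724 181.20688] [0.6060552  0.07761165 0.012     ]
[250.44827 221.3793 ] [0.51599753 0.11390675 0.012     ]
```

View pics/c1.png

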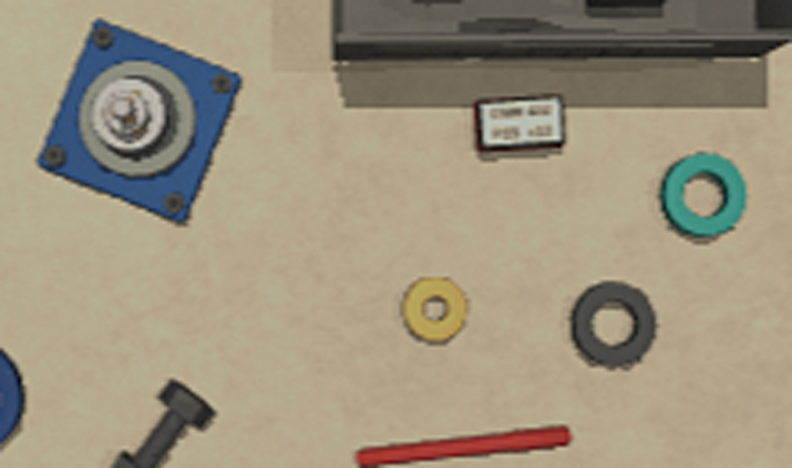

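Top crop: the dark ring (crop 613,324 = px 370,250) is the dark steel large spacer and measures about 52 mm. The brass ring is at px (320,245), and the turquoise one stays untouched. Now I'll work out the approach.

```bash
cat >> h.py <<'E'
from scipy.spatial.transform import Rotation as Ro
def rel(x,y,z,yawdeg=None):
    s=state();R=Ro.from_quat(s["eef_rot"]).as_matrix();yaw=np.arctan2(R[1,0],R[0,0])
    d=R.T@(np.array([x,y,z])-s["ee_pos"])*1000
    turn=0 if yawdeg is None else -(np.deg2rad(yawdeg)-yaw)
    print("yaw",np.rad2deg(yaw),"shift",d.round(1),"turn",round(turn,3),"pos",s["ee_pos"].round(4),"t",s["t"],"F",s["ft_force"].round(1),"gap",s["finger_gap"])
E
python3 -c "
from h import *
rel(.4505,-.151,.2,0)"
```

```text
yaw 25.03133813146177 shift [ 344.3 -297.1    7.2] turn 0.437 pos [ 0.2643 -0.5659  0.2068] t 0.15 F [-0.  -0.2 -0.3] gap 0.9973224659312457
```

>>> play_rows:
  moves:
    - [[40,-35,1],0.05,-1]
    - [[80,-70,2],0.1,-1]
    - [[120,-105,3],0.15,-1]
    - [[160,-140,4],0.2,-1]
    - [[200,-175,5],0.25,-1]
    - [[240,-210,6],0.3,-1]
    - [[280,-242,7],0.36,-1]
    - [[315,-272,7],0.4,-1]
  squeeze: 60

```text
t: 0.95
ee_pos: [0.4282, -0.1994, 0.2006]
eef_rot: [1.0, 0.017, 0.0, 0.0]
ft_force: [-0.2, 0.4, 0.1]
finger_gap: 0.996
```

```bash
python3 -c "
from h import *
rel(.4505,-.151,.2,0)"
```

```text
yaw 1.9655986823709057 shift [ 23.9 -47.6   0.6] turn 0.034 pos [ 0.4282 -0.1994  0.2006] t 0.95 F [-0.2  0.4  0.1] gap 0.9955939129083431
```

>>> play_rows:
  moves:
    - [[24,-47,20],0.034,-1]
    - [[24,-47,40],0.034,-1]
    - [[24,-47,40],0.034,-1]
    - [[24,-47,40],0.034,-1]

```text
t: 1.35
ee_pos: [0.4495, -0.1544, 0.1607]
eef_rot: [1.0, 0.001, -0.001, -0.0]
ft_force: [-0.7, -1.7, 0.1]
finger_gap: 1.002
```

Run:
```python
from h import *
rel(.4505,-.151,.2,0)
ci=camera_info("wrist");im=capture("wrist")[:,:,::-1].copy();cv2.imwrite("pics/w1.png",im)
print(proj(ci,[.4505,-.151,.02],True), -ci["R"].T@ci["t"])
```

```text
yaw 0.11925617398954913 shift [  0.9  -3.4 -39.3] turn 0.002 pos [ 0.4495 -0.1544  0.1607] t 1.35 F [-0.7 -1.7  0.1] gap 1.0019483020359403
[270.67017614 187.02034573] [ 0.53457008 -0.1551459   0.32800794]
```

View pics/w1.png

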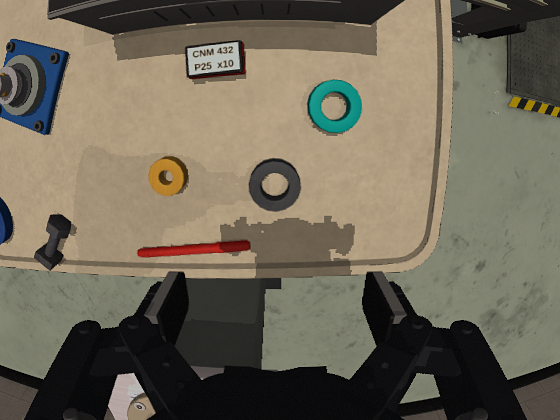

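Wrist view: the dark ring is at (274,184), brass at (168,176), turquoise at (334,106), and the stand at the left edge. The dark ring is close to its predicted position. Next I'll refine both rings and the stand.

```bash
cat >> h.py <<'E'
def undist_center(ci,cnt,z):
    P=np.array([onplane(ci,p,z,True)[:2] for p in cnt.reshape(-1,2)]);return P
E
python3 - <<'E'
from h import *
im=cv2.imread("pics/w1.png");ci=camera_info("wrist");hsv=cv2.cvtColor(im,cv2.COLOR_BGR2HSV)
def hole(m,roi,z,name):
    x0,y0,x1,y1=roi;mm=np.zeros_like(m);mm[y0:y1,x0:x1]=m[y0:y1,x0:x1]
    cs,h=cv2.findContours(mm,cv2.RETR_CCOMP,cv2.CHAIN_APPROX_NONE)
    for c in cs:
        if cv2.contourArea(c)<40: continue
        P=undist_center(ci,c,z).astype(np.float32)*1000
        e=cv2.fitEllipse(P.reshape(-1,1,2));print(name,np.round(e[0],1),np.round(e[1],1), cv2.fitEllipse(c)[0])
hole((hsv[...,2]<105).astype(np.uint8)*255,(240,150,310,217),.02,"large")
hole(((hsv[...,0]>12)&(hsv[...,0]<32)&(hsv[...,1]>140)).astype(np.uint8)*255,(140,150,200,205),.018,"small")
E
```

```text
large [ 453.1 -155.3] [49.9 53.3] (274.2814025878906, 184.3673095703125)
large [ 453.9 -155.5] [23.9 26.3] (274.5450439453125, 183.93272399902344)
small [462.7 -46.4] [38.4 43.3] (167.6217041015625, 175.70823669433594)
small [463.4 -47. ] [10.2 13.9] (167.77059936523438, 175.3160858154297)
```

>>> play_rows:
  moves:
    - [[3,-1,40],0,-1]
    - [[3,-1,80],0,-1]
    - [[3,-1,100],0,-1]
    - [[3,-1,100],0,-1]

```text
t: 1.8
ee_pos: [0.4511, -0.1537, 0.0589]
eef_rot: [1.0, -0.0, -0.002, -0.001]
ft_force: [-0.3, -0.6, 0.0]
finger_gap: 1.0
```

Run:
```python
from h import *
rel(.4525,-.153,.002,0)
ci=camera_info("wrist");im=capture("wrist")[:,:,::-1].copy();cv2.imwrite("pics/w2.png",im)
hsv=cv2.cvtColor(im,cv2.COLOR_BGR2HSV)
p=proj(ci,[.4525,-.153,.02],True);print(p)
m=(hsv[...,2]<105).astype(np.uint8)*255
x,y=int(p[0]),int(p[1]);mm=np.zeros_like(m);mm[max(0,y-55):y+55,x-55:x+55]=m[max(0,y-55):y+55,x-55:x+55]
cs,_=cv2.findContours(mm,cv2.RETR_CCOMP,cv2.CHAIN_APPROX_NONE)
for c in cs:
    if cv2.contourArea(c)<100: continue
    P=undist_center(ci,c,.02).astype(np.float32)*1000
    e=cv2.fitEllipse(P.reshape(-1,1,2));print(np.round(e[0],1),np.round(e[1],1), cv2.fitEllipse(c)[0])
```

```text
yaw -0.0008719345042181354 shift [ 1.6 -0.6 56.9] turn -0.0 pos [ 0.4511 -0.1537  0.0589] t 1.8 F [-0.3 -0.6  0. ] gap 1.0001418441809584
[272.65924516 225.51249241]
[ 451.2 -151.4] [52.8 68.6] (270.66192626953125, 225.51144409179688)
[ 455.1 -154.7] [20.7 25.3] (275.0829772949219, 221.80203247070312)
```

View pics/w2.png

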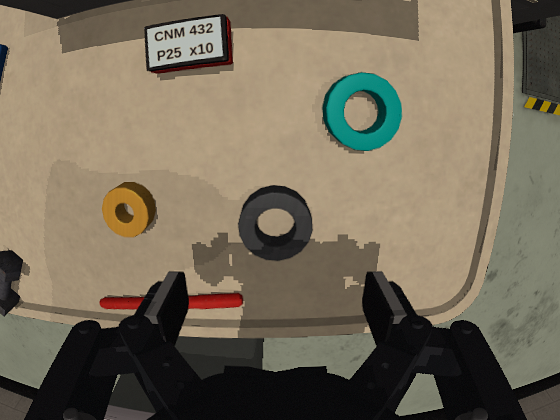

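Run:
```python
from h import *
ci=camera_info("wrist");im=cv2.imread("pics/w2.png")
g=im[:,275].mean(1);print(g[178:200].round(),g[200:215].round(),g[230:270].round())
for r in (185.5,205.5): print(r,onplane(ci,(275,r),.02,True))
for r in (238,260): print(r,onplane(ci,(275,r),.02,True),onplane(ci,(275,r),.0,True))
```

```text
[152. 152. 152. 153. 155. 156. 155.  68.  19.  26.  23.  26.  25.  24.
  38.  71.  66.  65.  65.  64.  65.  66.] [ 65.  64.  64.  63.  63.  61.  59.  59.  93. 149. 145. 144. 144. 144.
 142.] [139. 141. 140. 141. 142. 129.  52.  16.  19.  22.  21.  19.  17.  19.
  19.  21.  25.  34.  39.  39.  37.  37.  38.  36.  37.  37.  36.  36.
  35.  33.  53.  85.  94.  95.  94.  94.  93.  93.  92.  92.]
185.5 [ 0.48183334 -0.15471776  0.02      ]
205.5 [ 0.467869   -0.15473516  0.02      ]
238 [ 0.44385397 -0.15476511  0.02      ] [ 0.43484575 -0.15476257  0.        ]
260 [ 0.42636028 -0.15478692  0.02      ] [ 0.41567073 -0.15478648  0.        ]
```

Run:
```python
from h import *
ci=camera_info("wrist")
for r,z in ((185,0),(192.3,.02),(208,.02),(246.8,.02),(260.2,.02)): print(r,onplane(ci,(275,r),z,True))
rel(.4520,-.1543,.002,0)
```

```text
185 [ 0.47685107 -0.1547102   0.        ]
192.3 [ 0.47714272 -0.1547236   0.02      ]
208 [ 0.46608506 -0.15473739  0.02      ]
246.8 [ 0.43699512 -0.15477366  0.02      ]
260.2 [ 0.42619569 -0.15478713  0.02      ]
yaw 0.021335309705459847 shift [-0.5  0.5 58.8] turn 0.0 pos [ 0.4526 -0.1538  0.0608] t 1.85 F [ 0.6 -0.2  0.9] gap 1.0002056733775422
```

>>> play_rows:
  moves:
    - [[-1,0,25],0,-1]
    - [[-1,0,45],0,-1]
    - [[-1,0,58],0,-1]
    - [[-1,0,58],0,-1]
    - [[-1,0,58],0,-1]

```text
t: 2.35
ee_pos: [0.4531, -0.153, 0.004]
eef_rot: [1.0, 0.001, 0.001, 0.0]
ft_force: [-0.4, 0.5, 0.5]
finger_gap: 1.0
```

>>> play_rows:
  moves:
    - [[0,0,0],0,0.2]
    - [[0,0,0],0,0.4]
    - [[0,0,0],0,0.6]
    - [[0,0,0],0,0.8]
    - [[0,0,0],0,0.8]
    - [[0,0,0],0,0.8]
  squeeze: 70

```text
t: 2.95
ee_pos: [0.4522, -0.1525, 0.0027]
eef_rot: [1.0, 0.001, -0.0, -0.0]
ft_force: [-0.2, 0.1, -0.2]
finger_gap: 0.098
```

Run:
```python
from h import *
rel(.4520,-.1543,.002,0)
cv2.imwrite("pics/w3.png",capture("wrist")[:,:,::-1])
```

```text
yaw 0.1625497663489068 shift [-0.2  1.8  0.7] turn 0.003 pos [ 0.4522 -0.1525  0.0027] t 2.95 F [-0.2  0.1 -0.2] gap 0.09789211650481919
```

View pics/w3.png

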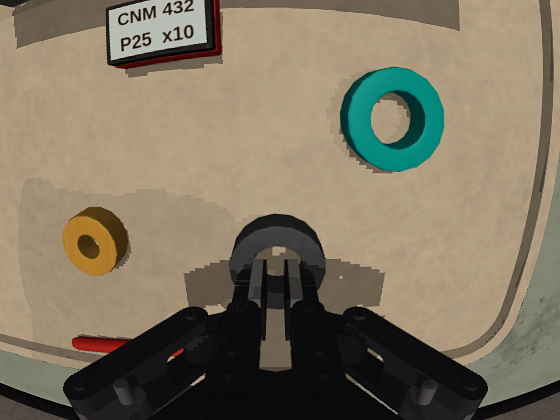

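Run:
```python
from h import *
ci=camera_info("wrist");im=cv2.imread("pics/w3.png")
for X in ([.4515,-.154,.02],[.4515-.026,-.154,.02],[.4515+.026,-.154,.02],[.4522,-.1525,.0027]): print(X,proj(ci,X,True))
g=im[200:300,275].mean(1);print(g.round())
cv2.imwrite("pics/c3.png",cv2.resize(im[190:390,180:370],None,fx=3,fy=3))
rel(.4515,-.154,.1)
cv2.imwrite("pics/s3.png",cv2.resize(capture("side")[150:290,250:430,::-1],None,fx=4,fy=4,interpolation=cv2.INTER_CUBIC))
```

```text
[0.4515, -0.154, 0.02] [276.08536982 269.19765957]
[0.4255, -0.154, 0.02] [275.84122837 308.58888816]
[0.47750000000000004, -0.154, 0.02] [276.35059265 223.53990163]
[0.4522, -0.1525, 0.0027] [273.40926917 253.28352776]
[153. 153. 153. 155. 155. 156. 156. 156. 156. 157. 158. 159. 158. 116.
  18.  25.  25.  26.  26.  26.  27.  26.  26.  27.  24.  27.  54.  73.
  68.  66.  65.  65.  65.  62.  64.  63.  62.  62.  62.  62.  62.  62.
  63.  63.  61.  59. 106. 150. 147. 145. 145. 145. 144. 146. 148. 121.
  80.  83.  82.  83.  83.  83.  83.  82.  82.  82.  82.  83.  83.  84.
  84.  83.  83.  82.  83.  75.  15.  19.  18.  20.  20.  19.  20.  19.
  20.  19.  21.  20.  21.  20.  18.  24.  23.  34.  38.  37.  38.  37.
  38.  37.]
yaw 0.16219504648306232 shift [ -0.7   1.5 -97.3] turn 0 pos [ 0.4522 -0.1525  0.0027] t 3.0 F [ 0.9 -0.1 -0.3] gap 0.10093114524694874
```

View pics/c3.png

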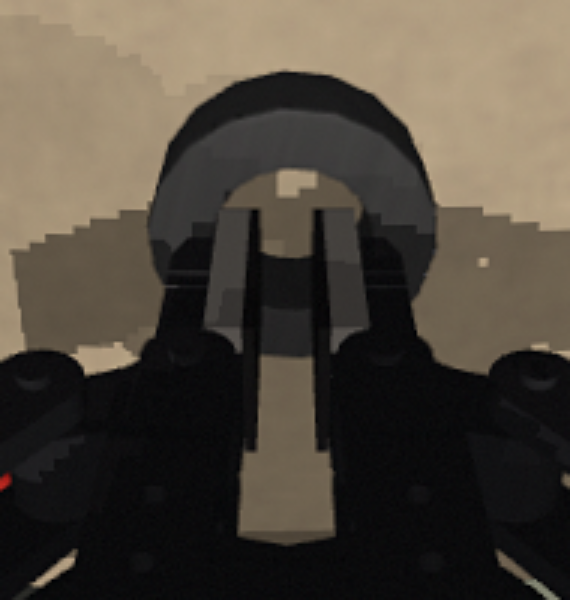

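View pics/s3.png

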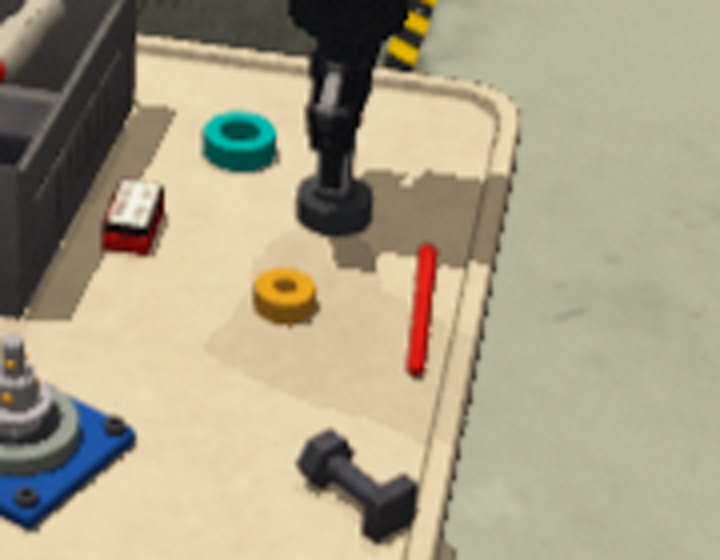

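Run:
```python
from h import *
ci=camera_info("wrist");s=state();p=s["ee_pos"]
for z in (0,.01,.02,.03,.04): print(z,[proj(ci,[p[0]+dx,p[1]+.0042,p[2]+z],True).round(0) for dx in (-.011,0,.011)],proj(ci,[p[0]+.011,p[1]-.0042,p[2]+z],True).round(0))
```

```text
0 [array([266., 270.]), array([266., 253.]), array([266., 236.])] [281. 236.]
0.01 [array([266., 279.]), array([266., 261.]), array([265., 243.])] [281. 243.]
0.02 [array([265., 288.]), array([265., 271.]), array([265., 252.])] [281. 252.]
0.03 [array([265., 299.]), array([264., 281.]), array([264., 261.])] [282. 261.]
0.04 [array([264., 310.]), array([264., 292.]), array([264., 272.])] [282. 272.]
```

>>> play_rows:
  moves:
    - [[0,0,0],0,0.5]
    - [[0,0,0],0,0.0]
    - [[0,0,0],0,0.0]
    - [[0,0,0],0,0.0]
  squeeze: 20

```text
t: 3.45
ee_pos: [0.4522, -0.1524, 0.0027]
eef_rot: [1.0, 0.001, 0.0, -0.0]
ft_force: [0.2, 0.2, -0.6]
finger_gap: 0.5
```

Run:
```python
from h import *
rel(.4520,-.1543,.002,0)
im=capture("wrist")[:,:,::-1];cv2.imwrite("pics/c4.png",cv2.resize(im[190:390,150:400],None,fx=3,fy=3))
```

```text
yaw 0.16602230757330408 shift [-0.2  1.9  0.7] turn 0.003 pos [ 0.4522 -0.1524  0.0027] t 3.45 F [ 0.2  0.2 -0.6] gap 0.49998468863834156
```

View pics/c4.png

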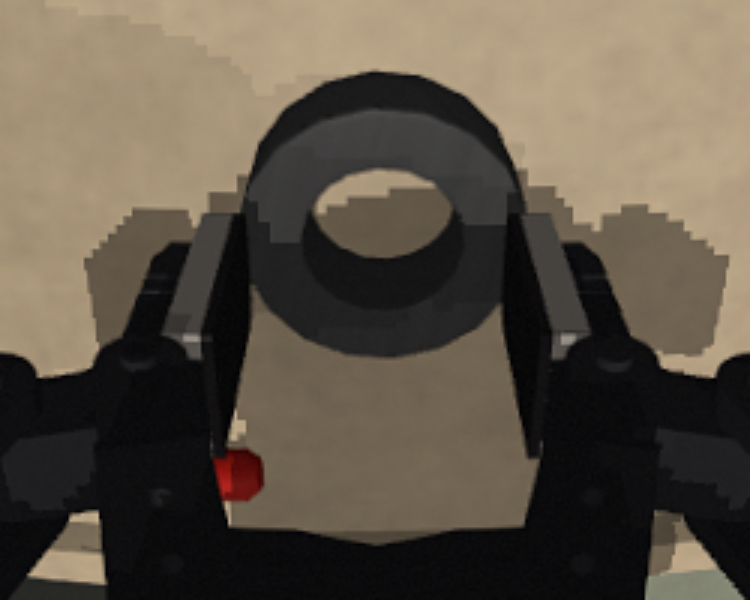

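>>> play_rows:
  moves:
    - [[0,1,0],0,-0.5]
    - [[0,1.5,0],0,-0.5]
    - [[0,1.5,2],0,-0.5]
    - [[0,1.5,4],0,-0.5]
    - [[0,1.5,4],0,-0.5]

```text
t: 4.0
ee_pos: [0.4519, -0.1538, -0.0017]
eef_rot: [1.0, 0.001, -0.0, -0.0]
ft_force: [0.1, -0.1, 0.1]
finger_gap: 0.748
```

Run:
```python
from h import *
rel(.4520,-.1543,.002,0)
```

```text
yaw 0.1678021191899821 shift [ 0.1  0.5 -3.7] turn 0.003 pos [ 0.4519 -0.1538 -0.0017] t 4.0 F [ 0.1 -0.1  0.1] gap 0.7483569450246699
```

No contact yet, so I'll continue down in small steps.

>>> play_rows:
  moves:
    - [[0,0,2],0,-0.5]
    - [[0,0,4],0,-0.5]
    - [[0,0,6],0,-0.5]
    - [[0,0,6],0,-0.5]

```text
t: 4.4
ee_pos: [0.452, -0.1539, -0.0076]
eef_rot: [1.0, 0.001, -0.0, -0.0]
ft_force: [0.4, -0.2, 0.5]
finger_gap: 0.749
```

Run:
```python
from h import *
rel(.4520,-.1543,.002,0)
im=capture("wrist")[:,:,::-1];cv2.imwrite("pics/c5.png",cv2.resize(im[190:390,150:400],None,fx=3,fy=3))
```

```text
yaw 0.15858961409885505 shift [ 0.   0.4 -9.6] turn 0.003 pos [ 0.452  -0.1539 -0.0076] t 4.4 F [ 0.4 -0.2  0.5] gap 0.749209785503131
```

View pics/c5.png

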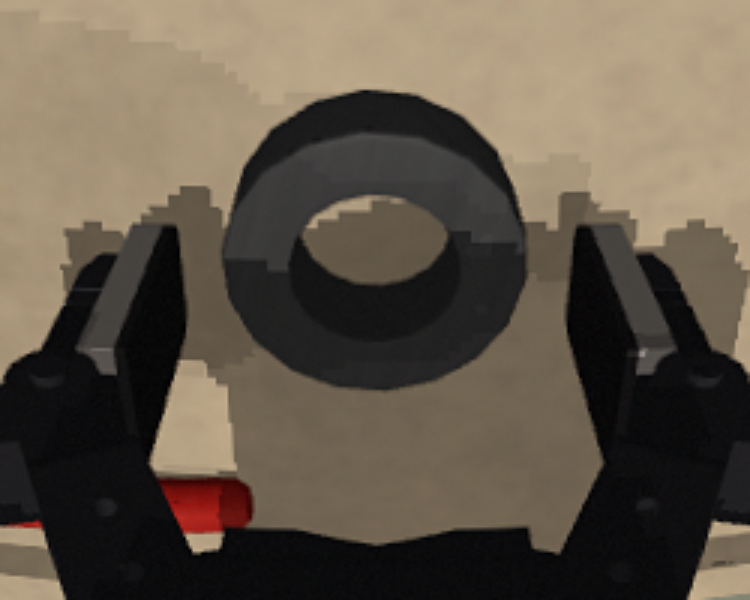

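>>> play_rows:
  moves:
    - [[0,0,2],0,-0.5]
    - [[0,0,4],0,-0.5]
    - [[0,0,6],0,-0.5]
    - [[0,0,6],0,-0.5]

```text
t: 4.85
ee_pos: [0.4519, -0.1539, -0.0136]
eef_rot: [1.0, 0.001, -0.0, -0.0]
ft_force: [-0.2, -0.1, -0.0]
finger_gap: 0.751
```

>>> play_rows:
  moves:
    - [[0,0,0],0,0.0]
    - [[0,0,0],0,0.2]
    - [[0,0,0],0,0.2]
    - [[0,0,0],0,0.2]

```text
t: 5.25
ee_pos: [0.4522, -0.1539, -0.0131]
eef_rot: [1.0, 0.002, -0.0, -0.0]
ft_force: [-2.3, 0.9, 4.1]
finger_gap: 0.581
```

Run:
```python
from h import *
rel(.4520,-.1543,.002,0)
im=capture("wrist")[:,:,::-1];cv2.imwrite("pics/c6.png",cv2.resize(im[190:390,150:400],None,fx=3,fy=3))
```

```text
yaw 0.17251403533624723 shift [ -0.2   0.4 -15.1] turn 0.003 pos [ 0.4522 -0.1539 -0.0131] t 5.25 F [-2.3  0.9  4.1] gap 0.5807362738554845
```

View pics/c6.png

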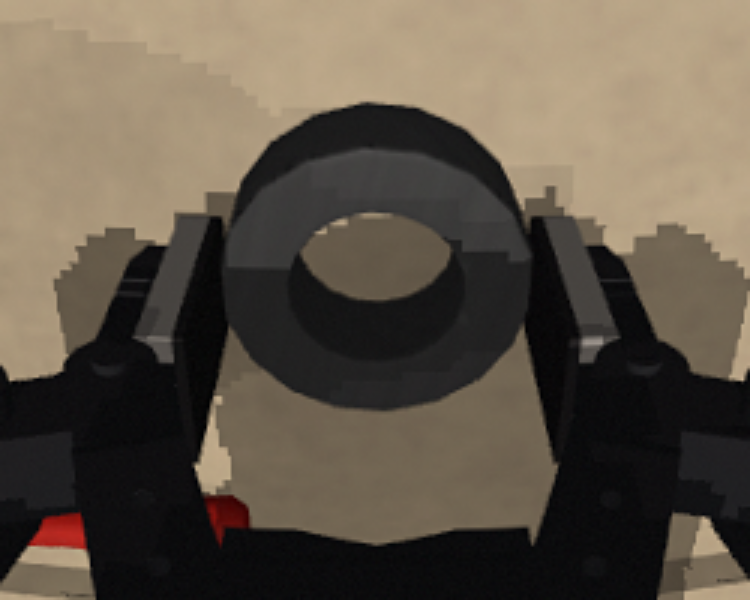

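Run:
```python
from h import *
ci=camera_info("wrist");s=state();p=s["ee_pos"]
for z in (.015,.02,.025,.03,.035): print(z,[proj(ci,[p[0]+.011,p[1]+dy,p[2]+z],True).round(1) for dy in (.026,-.026)])
```

```text
0.015 [array([223.6, 247. ]), array([322.9, 247.4])]
0.02 [array([222.2, 251.2]), array([324.2, 251.7])]
0.025 [array([220.7, 255.7]), array([325.6, 256.1])]
0.03 [array([219.2, 260.4]), array([327. , 260.9])]
0.035 [array([217.5, 265.4]), array([328.6, 265.9])]
```

>>> play_rows:
  moves:
    - [[0,0,0],0,-0.5]
    - [[0,0,0],0,-0.5]
    - [[0,0,2],0,-0.5]
    - [[0,0,4],0,-0.5]
    - [[0,0,6],0,-0.5]
    - [[0,0,6],0,-0.5]

```text
t: 5.9
ee_pos: [0.4519, -0.1539, -0.0197]
eef_rot: [1.0, 0.001, -0.0, -0.0]
ft_force: [-0.2, 0.8, 0.6]
finger_gap: 0.751
```

>>> play_rows:
  moves:
    - [[0,0,0],0,0.0]
    - [[0,0,0],0,0.2]
    - [[0,0,0],0,0.2]
    - [[0,0,0],0,0.2]

```text
t: 6.3
ee_pos: [0.4522, -0.1539, -0.0192]
eef_rot: [1.0, 0.001, 0.0, -0.0]
ft_force: [-1.1, 1.3, 2.2]
finger_gap: 0.582
```

Run:
```python
from h import *
rel(.4520,-.1543,.002,0)
im=capture("wrist")[:,:,::-1];cv2.imwrite("pics/c7.png",cv2.resize(im[190:390,150:400],None,fx=3,fy=3))
```

```text
yaw 0.16610184518480897 shift [ -0.2   0.4 -21.2] turn 0.003 pos [ 0.4522 -0.1539 -0.0192] t 6.3 F [-1.1  1.3  2.2] gap 0.5822161589855568
```

View pics/c7.png

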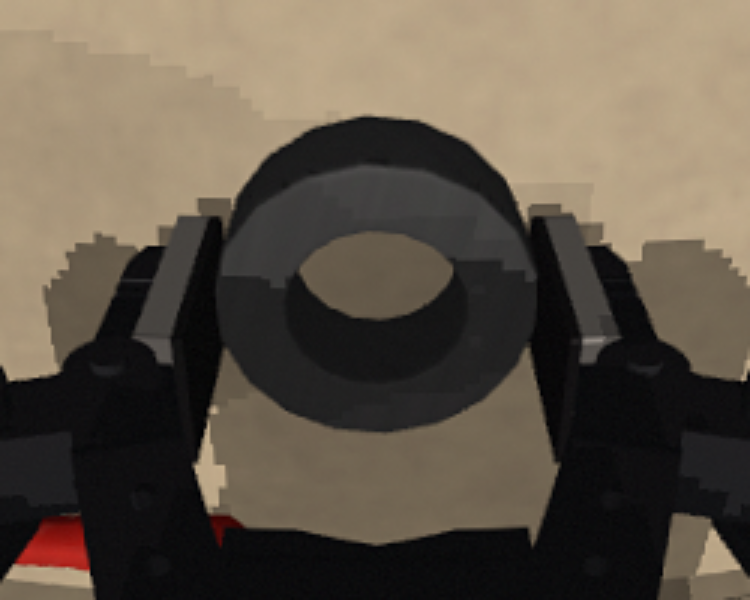

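>>> play_rows:
  moves:
    - [[0,0,0],0,-0.3]
    - [[0,0,0],0,-0.3]
    - [[0,0,1],0,-0.3]
    - [[0,0,2],0,-0.3]
    - [[0,0,3],0,-0.3]
    - [[0,0,4],0,-0.3]
    - [[0,0,4],0,-0.3]

```text
t: 7.05
ee_pos: [0.4521, -0.1539, -0.0235]
eef_rot: [1.0, 0.001, -0.0, -0.0]
ft_force: [-0.8, -0.5, 0.1]
finger_gap: 0.648
```

>>> play_rows:
  moves:
    - [[0,0,1],0,-0.3]
    - [[0,0,2],0,-0.3]
    - [[0,0,2],0,-0.3]

```text
t: 7.35
ee_pos: [0.4521, -0.1539, -0.0254]
eef_rot: [1.0, 0.001, -0.0, -0.0]
ft_force: [0.1, 0.0, -0.1]
finger_gap: 0.65
```

>>> play_rows:
  moves:
    - [[0,0,0],0,0.0]
    - [[0,0,0],0,0.3]
    - [[0,0,0],0,0.3]
    - [[0,0,0],0,0.3]
  squeeze: 80

```text
t: 7.75
ee_pos: [0.4522, -0.154, -0.0248]
eef_rot: [1.0, 0.001, -0.0, 0.0]
ft_force: [-3.7, 1.0, 7.6]
finger_gap: 0.57
```

>>> play_rows:
  moves:
    - [[0,0,-20],0,0.3]
    - [[0,0,-60],0,0.3]
    - [[0,0,-100],0,0.3]
    - [[0,0,-140],0,0.3]
    - [[0,0,-140],0,0.3]
    - [[0,0,-140],0,0.3]

```text
t: 8.35
ee_pos: [0.4527, -0.1542, 0.1154]
eef_rot: [1.0, 0.001, 0.001, 0.0]
ft_force: [-0.1, -0.1, -1.9]
finger_gap: 0.575
```

Run:
```python
from h import *
rel(.579,.141,.14,0)
print(state()["joints"].round(2))
cv2.imwrite("pics/w8.png",capture("wrist")[:,:,::-1])
im=capture("side")[:,:,::-1];cv2.imwrite("pics/s8.png",cv2.resize(im[90:290,200:440],None,fx=3,fy=3,interpolation=cv2.INTER_CUBIC))
```

```text
yaw 0.15478813377995992 shift [ 127.2 -294.9  -24.6] turn 0.003 pos [ 0.4527 -0.1542  0.1154] t 8.35 F [-0.1 -0.1 -1.9] gap 0.574564577884097
[ 0.53  0.15 -0.29  1.88  0.05  1.11 -1.35]
```

View pics/w8.png

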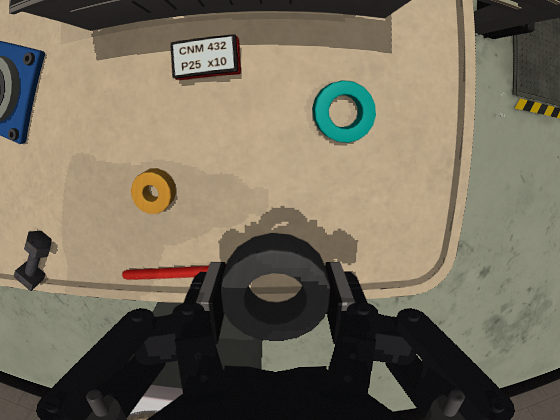

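View pics/s8.png

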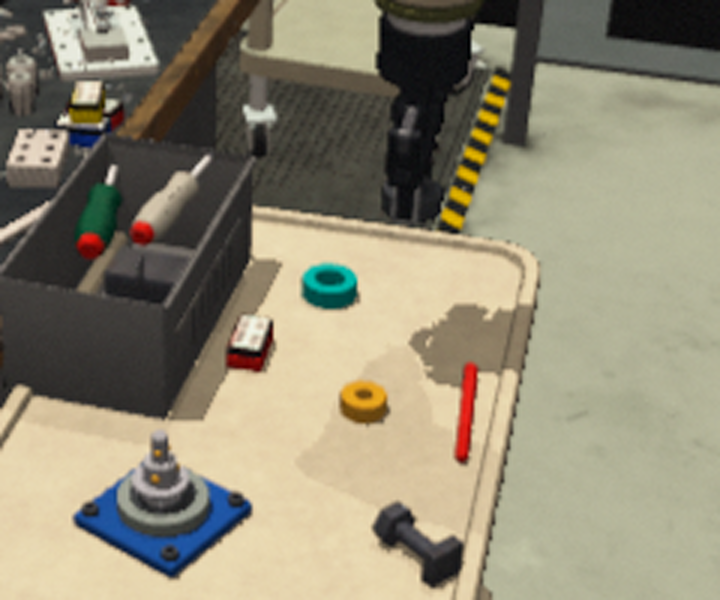

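>>> play_rows:
  moves:
    - [[4,-36,-5],0.003,0.3]
    - [[8,-76,-10],0.003,0.3]
    - [[13,-118,-10],0.003,0.3]
    - [[18,-160,-10],0.003,0.3]
    - [[23,-205,-10],0.003,0.3]
    - [[28,-250,-10],0.003,0.3]
    - [[33,-285,-10],0.003,0.3]
    - [[33,-294,-10],0.003,0.3]

```text
t: 9.25
ee_pos: [0.4829, 0.1451, 0.1232]
eef_rot: [1.0, 0.003, -0.001, -0.001]
ft_force: [0.6, 0.1, -0.1]
finger_gap: 0.576
```

>>> play_rows:
  moves:
    - [[0,0,0],0,0.3]
    - [[0,0,0],0,0.3]
    - [[0,0,0],0,0.3]

```text
t: 9.55
ee_pos: [0.4843, 0.138, 0.1241]
eef_rot: [1.0, -0.001, -0.001, 0.0]
ft_force: [0.1, -0.8, -0.9]
finger_gap: 0.571
```

Run:
```python
from h import *
rel(.579,.141,.14,0)
ci=camera_info("wrist");im=capture("wrist")[:,:,::-1];cv2.imwrite("pics/w9.png",im)
np.savez("w9.npz",mtx=ci["mtx"],R=ci["R"],t=ci["t"]);print(proj(ci,[.579,.141,.086],True))
im=capture("side")[:,:,::-1];cv2.imwrite("pics/s9f.png",im);cv2.imwrite("pics/s9.png",cv2.resize(im[200:300,190:310],None,fx=6,fy=6,interpolation=cv2.INTER_CUBIC))
```

```text
yaw -0.16796401807322256 shift [ 94.7  -3.3 -16. ] turn -0.003 pos [0.4843 0.138  0.1241] t 9.55 F [ 0.1 -0.8 -0.9] gap 0.5706425756630219
[268.20240418  85.05283373]
```

View pics/w9.png

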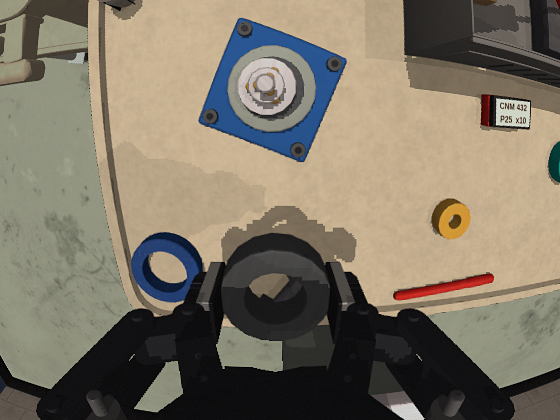

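View pics/s9.png

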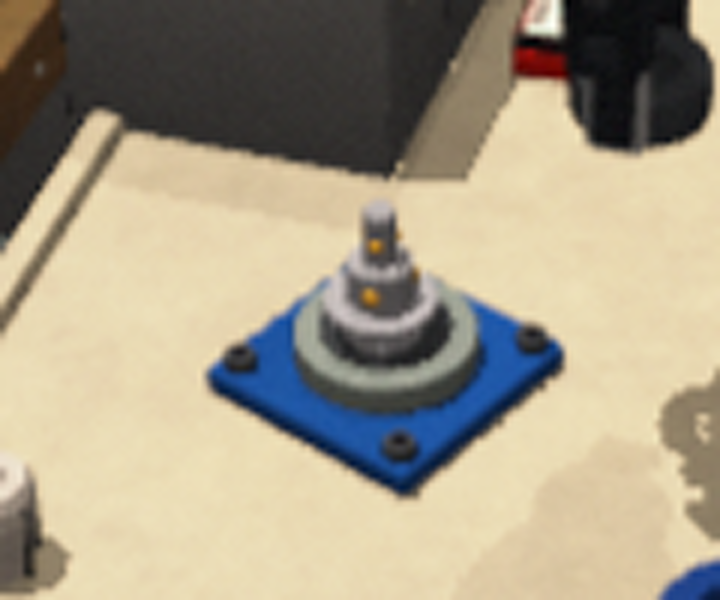

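Run:
```python
from h import *
im=cv2.imread("pics/w9.png");cv2.imwrite("pics/c9.png",cv2.resize(im[10:165,190:350],None,fx=3.8,fy=3.8,interpolation=cv2.INTER_CUBIC))
f=np.load("w9.npz");ci={k:f[k] for k in f}
hsv=cv2.cvtColor(im,cv2.COLOR_BGR2HSV)
m=((hsv[...,0]>95)&(hsv[...,0]<125)&(hsv[...,1]>110)).astype(np.uint8)*255
m[:,:180]=0;m[170:]=0
cs,_=cv2.findContours(m,cv2.RETR_EXTERNAL,cv2.CHAIN_APPROX_NONE);c=max(cs,key=cv2.contourArea)
P=undist_center(ci,c,.012).astype(np.float32)*1000
r=cv2.minAreaRect(P.reshape(-1,1,2));print("plate",r)
```

```text
plate ((579.5452880859375, 139.8094940185547), (98.76206970214844, 98.8928451538086), 68.09038543701172)
```

View pics/c9.png

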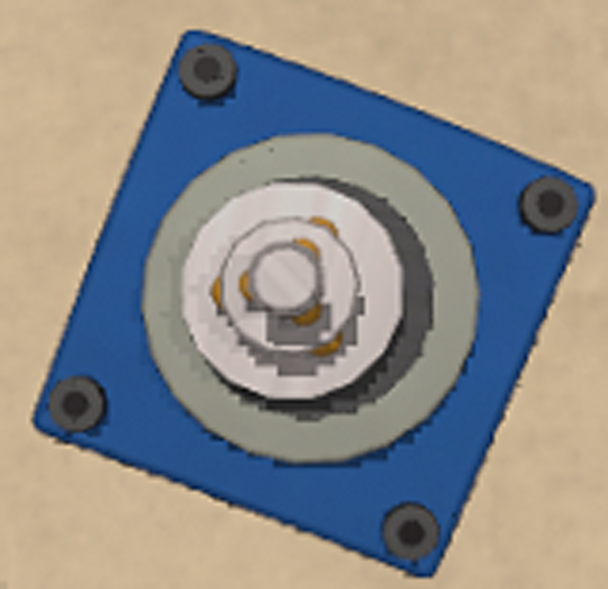

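Run:
```python
from h import *
f=np.load("w9.npz");ci={k:f[k] for k in f}
def px(a): return ((a[0]+.5)/3.8-.5+190,(a[1]+.5)/3.8-.5+10)
for n,c,z,L in (("tip",(285,277),.086,None),("step",(289,284),.062,(220,358)),("flange",(293,290),.044,(183,403)),("housing",(311,298),.026,(143,479))):
    print(n,onplane(ci,px(c),z,True).round(4), None if L is None else np.linalg.norm(onplane(ci,px((L[0],c[1])),z,True)-onplane(ci,px((L[1],c[1])),z,True)))
rel(.579,.141,.14,0)
```

```text
tip [0.5806 0.1432 0.086 ] None
step [0.5806 0.1432 0.062 ] 0.02506157538043914
flange [0.5803 0.1429 0.044 ] 0.04316397435661398
housing [0.5794 0.1396 0.026 ] 0.07096000690714657
yaw -0.15486999622286604 shift [ 94.5  -2.8 -15.5] turn -0.003 pos [0.4845 0.1384 0.1245] t 9.65 F [ 0.5 -0.  -1.9] gap 0.5724018981628509
```

Run:
```python
from h import *
f=np.load("w9.npz");ci={k:f[k] for k in f};im=cv2.imread("pics/w9.png")
cv2.imwrite("pics/c9b.png",cv2.resize(im[225:345,190:360],None,fx=4,fy=4,interpolation=cv2.INTER_CUBIC))
g=im[225:345,276].mean(1).round().astype(int);print(list(zip(range(225,345),g)))
```

```text
[(225, np.int64(172)), (226, np.int64(105)), (227, np.int64(108)), (228, np.int64(109)), (229, np.int64(110)), (230, np.int64(110)), (231, np.int64(110)), (232, np.int64(102)), (233, np.int64(39)), (234, np.int64(27)), (235, np.int64(30)), (236, np.int64(30)), (237, np.int64(29)), (238, np.int64(31)), (239, np.int64(29)), (240, np.int64(30)), (241, np.int64(31)), (242, np.int64(29)), (243, np.int64(30)), (244, np.int64(31)), (245, np.int64(31)), (246, np.int64(31)), (247, np.int64(32)), (248, np.int64(31)), (249, np.int64(36)), (250, np.int64(53)), (251, np.int64(74)), (252, np.int64(78)), (253, np.int64(75)), (254, np.int64(72)), (255, np.int64(73)), (256, np.int64(72)), (257, np.int64(72)), (258, np.int64(73)), (259, np.int64(73)), (260, np.int64(73)), (261, np.int64(73)), (262, np.int64(73)), (263, np.int64(73)), (264, np.int64(71)), (265, np.int64(71)), (266, np.int64(70)), (267, np.int64(69)), (268, np.int64(64)), (269, np.int64(64)), (270, np.int64(64)), (271, np.int64(63)), (272, np.int64(58)), (273, np.int64(84)), (274, np.int64(110)), (275, np.int64(109)), (276, np.int64(109
[... 742 characters left out ...]
)), (312, np.int64(25)), (313, np.int64(24)), (314, np.int64(23)), (315, np.int64(23)), (316, np.int64(24)), (317, np.int64(23)), (318, np.int64(22)), (319, np.int64(25)), (320, np.int64(24)), (321, np.int64(25)), (322, np.int64(25)), (323, np.int64(25)), (324, np.int64(32)), (325, np.int64(40)), (326, np.int64(38)), (327, np.int64(37)), (328, np.int64(38)), (329, np.int64(36)), (330, np.int64(37)), (331, np.int64(44)), (332, np.int64(44)), (333, np.int64(43)), (334, np.int64(44)), (335, np.int64(43)), (336, np.int64(43)), (337, np.int64(43)), (338, np.int64(43)), (339, np.int64(39)), (340, np.int64(31)), (341, np.int64(135)), (342, np.int64(138)), (343, np.int64(129)), (344, np.int64(126))]
```

View pics/c9b.png

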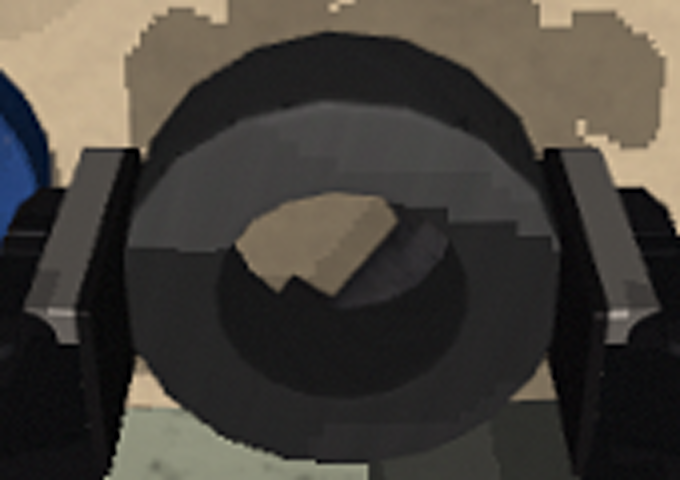

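Run:
```python
from h import *
f=np.load("w9.npz");ci={k:f[k] for k in f}
p=np.array([.4843,.1380,.1241])
zb=p[2]+.0248;zt=zb+.02
for r,z in ((232.4,zb),(250,zt),(272.5,zt),(324,zt),(340.4,zt)): print(r,(onplane(ci,(275.5,r),z,True)-p).round(4)*1000)
for c in (221.5,328.5): print(c,((onplane(ci,(c,292),zt,True)-p)*1000).round(1))
```

```text
232.4 [23.8 -1.3 24.8]
250 [24.3 -1.2 44.8]
272.5 [13.4 -1.2 44.8]
324 [-15.6  -1.2  44.8]
340.4 [-26.4  -1.2  44.8]
221.5 [ 2.8 23.3 44.8]
328.5 [  2.7 -25.2  44.8]
```

>>> play_rows:
  moves:
    - [[30,-2,0],-0.003,0.3]
    - [[65,-4,0],-0.003,0.3]
    - [[90,-5.5,0],-0.003,0.3]
    - [[97,-5.7,0],-0.003,0.3]
    - [[97,-5.7,20],-0.003,0.3]
    - [[97,-5.7,45],-0.003,0.3]
    - [[97,-5.7,45],-0.003,0.3]
    - [[97,-5.7,45],-0.003,0.3]

```text
t: 10.45
ee_pos: [0.5808, 0.1453, 0.0799]
eef_rot: [1.0, 0.001, -0.001, 0.0]
ft_force: [0.3, -0.4, -0.4]
finger_gap: 0.571
```

Run:
```python
from h import *
rel(.5813,.1441,.045,0)
im=capture("wrist")[:,:,::-1];cv2.imwrite("pics/c10.png",cv2.resize(im[200:380,160:390],None,fx=3.4,fy=3.3,interpolation=cv2.INTER_CUBIC))
im=capture("side")[:,:,::-1];cv2.imwrite("pics/s10.png",cv2.resize(im[170:300,180:330],None,fx=4.6,fy=4.6,interpolation=cv2.INTER_CUBIC))
rel(.5813,.1441,.045,0)
```

```text
yaw 0.13593084171235387 shift [ 0.5  1.2 34.9] turn 0.002 pos [0.5808 0.1453 0.0799] t 10.45 F [ 0.3 -0.4 -0.4] gap 0.571182879007889
yaw 0.14656322006600392 shift [-0.8  1.8 36.4] turn 0.003 pos [0.582  0.1459 0.0814] t 10.55 F [ 0.  -0.1 -1.7] gap 0.568885876098683
```

View pics/c10.png

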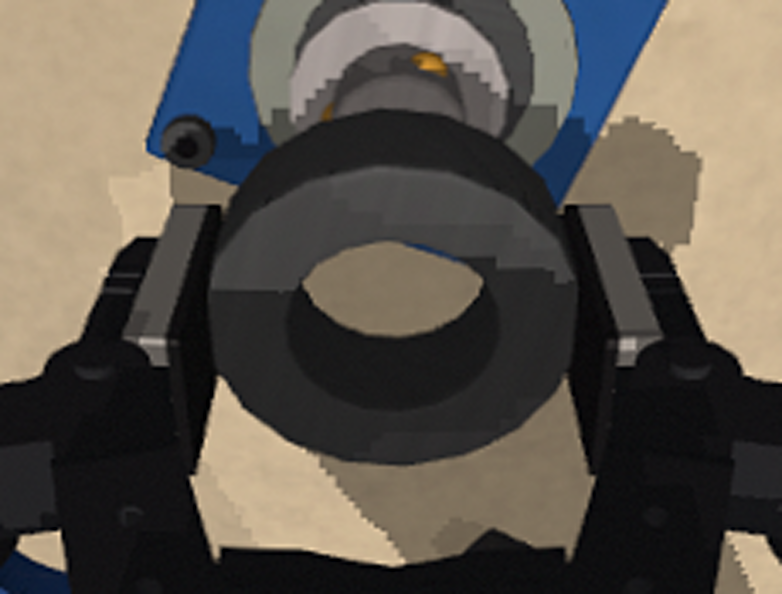

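View pics/s10.png

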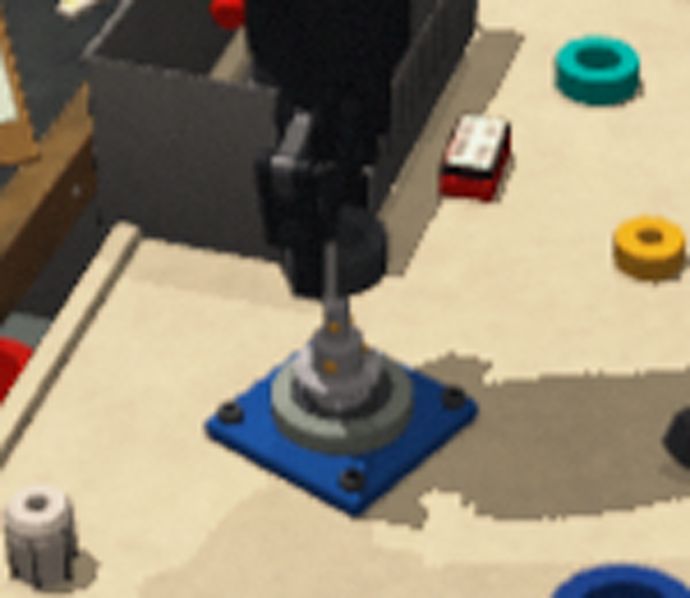

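Run:
```python
from h import *
ci=camera_info("side");cw=camera_info("wrist")
p=np.array([.582,.1459,.0814])
def c(X): return ((proj(ci,X)-[180,170])*4.6).round(0)
def w(X): return ((proj(cw,X,True)-[160,200])*[3.4,3.3]).round(0)
print("ring",c(p+[0,0,.0348]),"ring bot",c(p+[0,0,.0248]),"tcp",c(p),"spindle tip",c([.5805,.1431,.086]),"step",c([.5805,.1431,.062]), "flange",c([.5805,.1431,.044]))
print("w tip",w([.5805,.1431,.086]),"step",w([.5805,.1431,.062]),"ringtop",w(p+[0,0,.0448]),"ringbot",w(p+[0,0,.0248]))
s=cv2.imread("pics/s9f.png");print("s9 tip pred", (proj(ci,[.5805,.1431,.086])-[190,200])*6, (proj(ci,[.5805,.1431,.044])-[190,200])*6)
```

```text
ring [331. 246.] ring bot [332. 262.] tcp [332. 303.] spindle tip [337. 292.] step [338. 331.] flange [338. 359.]
w tip [402. 196.] step [401. 138.] ringtop [383. 322.] ringbot [384. 249.]
s9 tip pred [379.40221088 201.5139891 ] [380.92045593 288.69146171]
```

>>> play_rows:
  moves:
    - [[-0.7,1.8,0],0.002,0.3]
    - [[-0.7,1.8,10],0.002,0.3]
    - [[-0.7,1.8,20],0.002,0.3]
    - [[-0.7,1.8,28],0.002,0.3]
    - [[-0.7,1.8,36],0.002,0.3]
    - [[-0.7,1.8,36],0.002,0.3]
    - [[-0.7,1.8,36],0.002,0.3]

```text
t: 11.25
ee_pos: [0.5805, 0.1441, 0.0434]
eef_rot: [1.0, 0.0, -0.0, -0.0]
ft_force: [0.2, -0.7, -1.0]
finger_gap: 0.571
```

Run:
```python
from h import *
rel(.5813,.1441,.0372,0)
ci=camera_info("wrist");im=capture("wrist")[:,:,::-1];cv2.imwrite("pics/c11.png",cv2.resize(im[200:380,160:390],None,fx=3.4,fy=3.3,interpolation=cv2.INTER_CUBIC))
def w(X): return ((proj(ci,X,True)-[160,200])*[3.4,3.3]).round(0)
p=state()["ee_pos"];print(w([.5805,.1431,.086]),w(p+[0,0,.0448]))
```

```text
yaw 0.0550721720483289 shift [ 0.8 -0.   6.2] turn 0.001 pos [0.5805 0.1441 0.0434] t 11.25 F [ 0.2 -0.7 -1. ] gap 0.570977819959673
[391. 313.] [383. 322.]
```

View pics/c11.png

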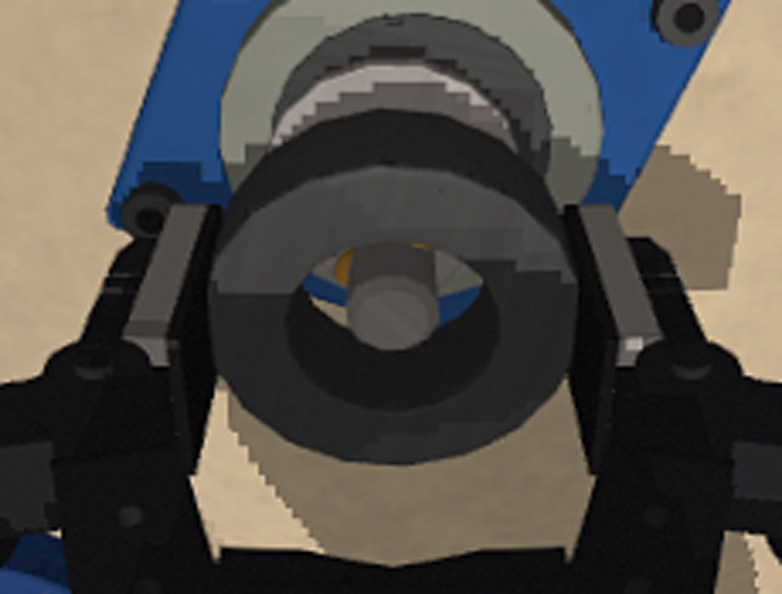

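Run:
```python
from h import *
ci=camera_info("wrist");p=state()["ee_pos"];print(p)
def o(c,r,z): return (onplane(ci,(160+(c+.5)/3.4-.5,200+(r+.5)/3.3-.5),z,True)*1000).round(1)[:2]
zt=p[2]+.0448
print("bore",o(394,241,zt),o(394,411,zt),o(288,318,zt),o(500,318,zt))
print("outer",o(394,166,zt),o(394,465,zt))
print("tip near",o(393,350,.086),"sides",o(346,315,.0845),o(440,315,.0845), "tipc",o(393,313,.086))
```

```text
[0.58082191 0.14418893 0.04386016]
bore [594.1 143. ] [565.1 142.9] [581.5 157.1] [581.6 128.8]
outer [605.1 143. ] [554.3 142.9]
tip near [574.3 143.1] sides [579.4 149.5] [579.4 136.6] tipc [580.8 143.1]
```

>>> play_rows:
  moves:
    - [[0.4,0,4],0,0.3]
    - [[0.4,0,6],0,0.3]
    - [[0.4,0,7],0,0.3]
    - [[0.4,0,8],0,0.3]
    - [[0.4,0,9],0,0.3]
    - [[0.4,0,9],0,0.3]

```text
t: 11.9
ee_pos: [0.581, 0.144, 0.0346]
eef_rot: [1.0, 0.0, -0.0, -0.0]
ft_force: [-0.1, -0.1, -1.5]
finger_gap: 0.573
```

Run:
```python
from h import *
rel(.5813,.1441,.0372,0)
s=state();print(s["ft_torque"].round(2))
```

```text
yaw 0.04578667073088455 shift [ 0.3 -0.1 -2.6] turn 0.001 pos [0.581  0.144  0.0346] t 11.9 F [-0.1 -0.1 -1.5] gap 0.5733223213291998
[ 0.03  0.04 -0.02]
```

>>> play_rows:
  moves:
    - [[0,0,1],0,0.3]
    - [[0,0,2],0,0.3]
    - [[0,0,3],0,0.3]
    - [[0,0,4],0,0.3]
    - [[0,0,5],0,0.3]
    - [[0,0,6],0,0.3]
    - [[0,0,6],0,0.3]

```text
t: 12.6
ee_pos: [0.5813, 0.1442, 0.0289]
eef_rot: [1.0, 0.0, 0.0, -0.0]
ft_force: [1.1, 0.2, -0.3]
finger_gap: 0.57
```

>>> play_rows:
  moves:
    - [[0,0,1],0,0.3]
    - [[0,0,2],0,0.3]
    - [[0,0,3],0,0.3]
    - [[0,0,3],0,0.3]

```text
t: 13.0
ee_pos: [0.5815, 0.1443, 0.026]
eef_rot: [1.0, 0.0, 0.0, -0.0]
ft_force: [-0.3, 1.0, 3.4]
finger_gap: 0.57
```

>>> play_rows:
  moves:
    - [[0,0,1],0,0.3]
    - [[0,0,2],0,0.3]
    - [[0,0,3],0,0.3]
    - [[0,0,4],0,0.3]
    - [[0,0,4],0,0.3]

```text
t: 13.5
ee_pos: [0.5811, 0.1441, 0.0215]
eef_rot: [1.0, 0.0, -0.0, -0.0]
ft_force: [1.0, 1.3, 2.2]
finger_gap: 0.573
```

>>> play_rows:
  moves:
    - [[0,0,1],0,0.3]
    - [[0,0,2],0,0.3]
    - [[0,0,3],0,0.3]
    - [[0,0,3],0,0.3]

```text
t: 13.9
ee_pos: [0.5811, 0.144, 0.0186]
eef_rot: [1.0, 0.0, 0.0, -0.0]
ft_force: [0.9, 0.8, 2.7]
finger_gap: 0.575
```

>>> play_rows:
  moves:
    - [[0,0,1],0,0.3]
    - [[0,0,2],0,0.3]
    - [[0,0,3],0,0.3]
    - [[0,0,3],0,0.3]

```text
t: 14.3
ee_pos: [0.5811, 0.144, 0.016]
eef_rot: [1.0, 0.0, 0.0, -0.0]
ft_force: [-0.4, 0.6, 6.4]
finger_gap: 0.572
```

>>> play_rows:
  moves:
    - [[0,0,1],0,0.3]
    - [[0,0,2],0,0.3]
    - [[0,0,3],0,0.3]
    - [[0,0,3],0,0.3]

```text
t: 14.7
ee_pos: [0.5812, 0.144, 0.0133]
eef_rot: [1.0, 0.0, 0.0, 0.0]
ft_force: [-3.1, 0.5, 8.6]
finger_gap: 0.575
```

Run:
```python
from h import *
rel(.5813,.1441,.0192,0)
im=capture("wrist")[:,:,::-1];cv2.imwrite("pics/c12.png",cv2.resize(im[200:380,160:390],None,fx=3.4,fy=3.3,interpolation=cv2.INTER_CUBIC))
im=capture("side")[:,:,::-1];cv2.imwrite("pics/s12.png",cv2.resize(im[170:300,180:330],None,fx=4.6,fy=4.6,interpolation=cv2.INTER_CUBIC))
```

```text
yaw 0.04560981291032807 shift [ 0.1 -0.1 -5.9] turn 0.001 pos [0.5812 0.144  0.0133] t 14.7 F [-3.1  0.5  8.6] gap 0.575222728175283
```

View pics/c12.png

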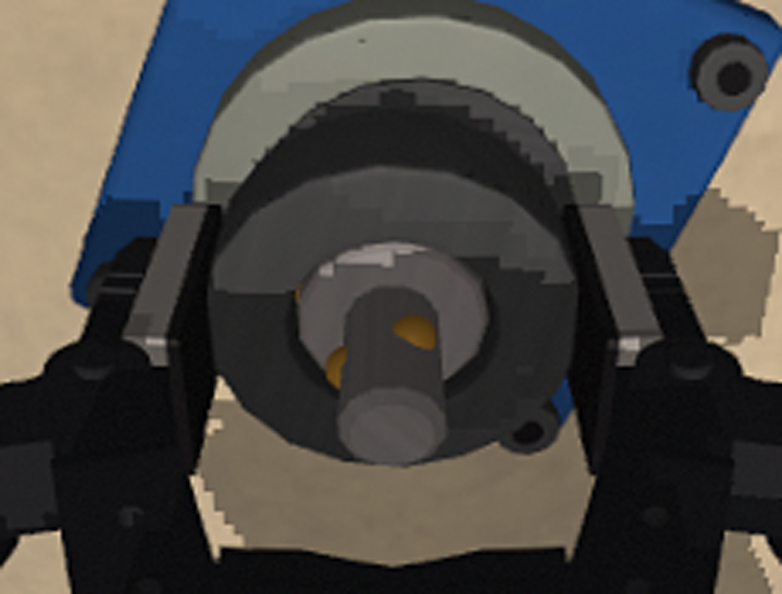

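View pics/s12.png

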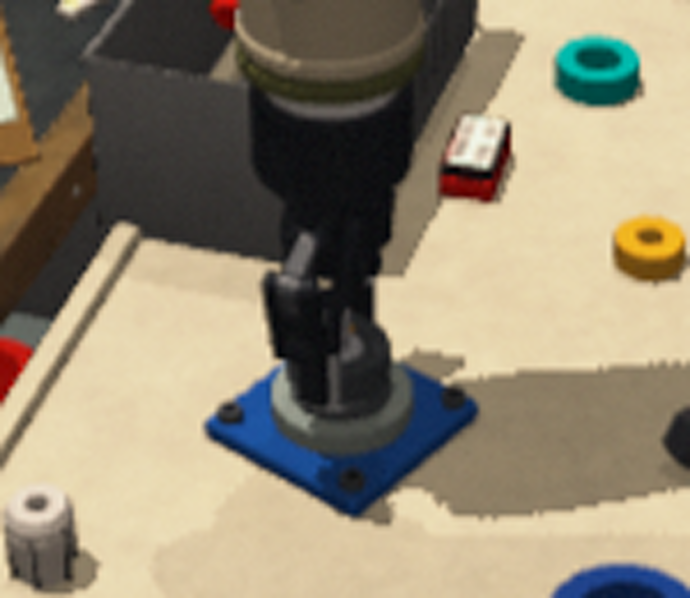

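>>> play_rows:
  moves:
    - [[0,0,1.5],0,0.3]
    - [[0,0,3],0,0.3]
    - [[0,0,3],0,0.3]

```text
t: 15.1
ee_pos: [0.5812, 0.144, 0.0106]
eef_rot: [1.0, 0.0, 0.0, 0.0]
ft_force: [-3.8, -0.4, 13.6]
finger_gap: 0.57
```

>>> play_rows:
  moves:
    - [[0,0,-2],0,0.3]
    - [[0,0,-4],0,0.3]
    - [[0,0,-6],0,0.3]
    - [[0,0,-8],0,0.3]
    - [[0,0,-8],0,0.3]
    - [[0,0,-8],0,0.3]

```text
t: 15.7
ee_pos: [0.5811, 0.144, 0.0178]
eef_rot: [1.0, 0.0, 0.0, -0.0]
ft_force: [-0.1, 1.1, 3.3]
finger_gap: 0.57
```

>>> play_rows:
  moves:
    - [[0,0,-1],0,0.2]
    - [[0,0,-1],0,0.0]
    - [[0,0,-1],0,-0.3]
    - [[0,0,-1],0,-0.6]
    - [[0,0,-1],0,-0.8]
    - [[0,0,-1],0,-0.8]
    - [[0,0,-1],0,-0.8]

```text
t: 16.4
ee_pos: [0.5809, 0.1439, 0.0186]
eef_rot: [1.0, 0.0, -0.0, 0.0]
ft_force: [0.6, 0.2, -0.1]
finger_gap: 0.898
```

>>> play_rows:
  moves:
    - [[0,0,-20],0,-0.8]
    - [[0,0,-50],0,-0.8]
    - [[0,0,-90],0,-0.8]
    - [[-50,0,-100],0,-0.8]
    - [[-95,0,-100],0,-0.8]
    - [[-95,0,-100],0,-0.8]
    - [[-95,0,-100],0,-0.8]

```text
t: 17.1
ee_pos: [0.4854, 0.1436, 0.1191]
eef_rot: [1.0, 0.001, 0.0, 0.001]
ft_force: [0.2, 0.2, 1.1]
finger_gap: 0.897
```

Run:
```python
from h import *
rel(.4625,-.045,.12,0)
ci=camera_info("wrist");im=capture("wrist")[:,:,::-1];cv2.imwrite("pics/w13.png",im)
np.savez("w13.npz",mtx=ci["mtx"],R=ci["R"],t=ci["t"])
cv2.imwrite("pics/c13.png",cv2.resize(im[0:170,180:370],None,fx=3.5,fy=3.5,interpolation=cv2.INTER_CUBIC))
im=capture("side")[:,:,::-1];cv2.imwrite("pics/s13.png",cv2.resize(im[200:300,190:310],None,fx=6,fy=6,interpolation=cv2.INTER_CUBIC))
```

```text
yaw 0.08701863524622136 shift [-23.2 188.6  -0.7] turn 0.002 pos [0.4854 0.1436 0.1191] t 17.1 F [0.2 0.2 1.1] gap 0.897410593318108
```

View pics/c13.png

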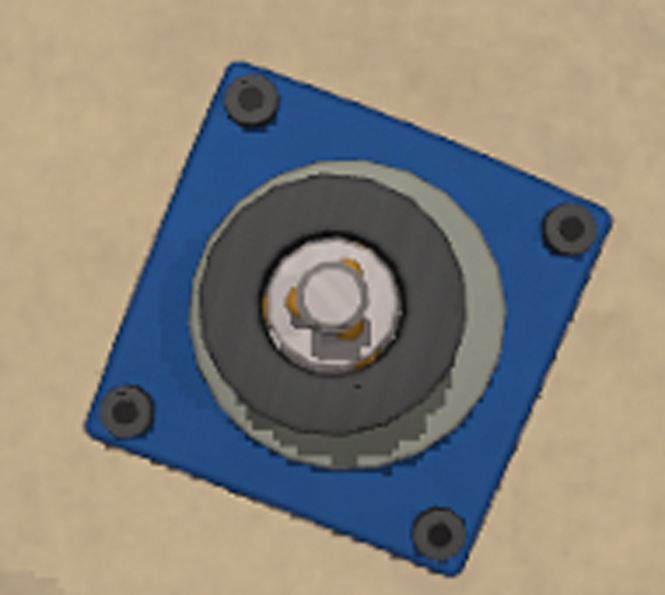

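View pics/s13.png

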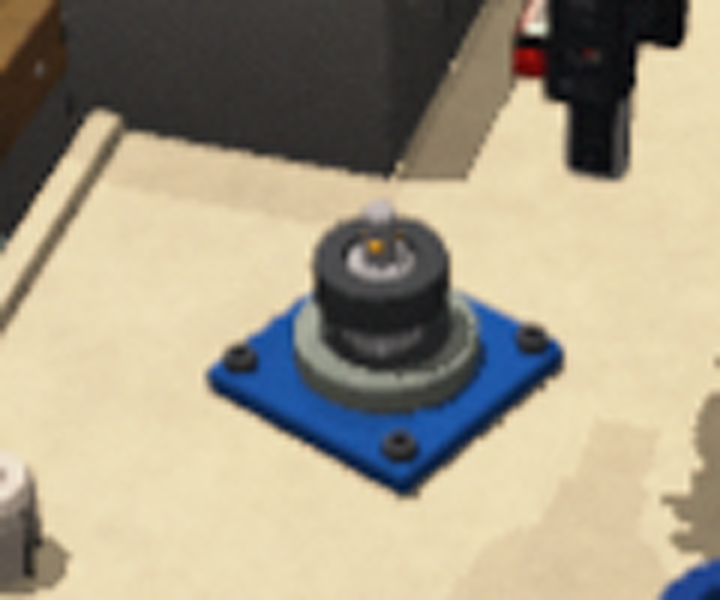

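Run:
```python
from h import *
ci=camera_info("side")
def c(X): return ((proj(ci,X)-[190,200])*6).round(0)
for n,X in (("ringtop c",[.5805,.1431,.064]),("front top",[.5805-.2*.026,.1431+.97*.026,.064]),("back top",[.5805+.2*.026,.1431-.97*.026,.064]),("front bottom",[.5805-.2*.026,.1431+.97*.026,.044]),("fb+5",[.5805-.2*.026,.1431+.97*.026,.049])): print(n,c(X))
f=np.load("w13.npz");cw={k:f[k] for k in f}
def o(a,b,z): return onplane(cw,(180+(a+.5)/3.5-.5,(b+.5)/3.5-.5),z,True)*1000
for z in (.060,.064,.069):
  print(z,"ring L/R/T/B",o(200,305,z)[:2].round(1),o(467,305,z)[:2].round(1),o(333,174,z)[:2].round(1),o(333,437,z)[:2].round(1), np.linalg.norm(o(200,305,z)-o(467,305,z)).round(2))
print("tip",o(333,293,.086))
```

```text
ringtop c [380. 248.]
front top [372. 291.]
back top [388. 206.]
front bottom [373. 332.]
fb+5 [373. 322.]
0.06 ring L/R/T/B [580.4 169. ] [580.5 116.8] [606.4 143.1] [553.7 142.9] 52.17
0.064 ring L/R/T/B [580.2 168.5] [580.3 117.3] [605.8 143.1] [554.  142.9] 51.25
0.069 ring L/R/T/B [580. 168.] [580.1 117.9] [605.  143.1] [554.4 142.9] 50.1
tip [581.01361892 143.00749313  86.        ]
```

Run:
```python
from h import *
from scipy.optimize import fsolve
f=np.load("w9.npz");ci={k:f[k] for k in f};p=np.array([.4843,.1380,.1241])
for u,sg in (((224.4,262.3),1),((327.,262.3),-1)):
  for yo in (-.0011,0):
    X=fsolve(lambda q:proj(ci,[p[0]+q[0],p[1]+yo+sg*.026,p[2]+q[1]],True)-u,[.011,.025]);print(sg,yo,X)
rel(.4625,-.0455,.06,0)
```

```text
1 -0.0011 [0.00568625 0.02170982]
1 0 [0.00232795 0.01554451]
-1 -0.0011 [0.00704225 0.02444344]
-1 0 [0.01033474 0.0304776 ]
yaw 0.005979190414680709 shift [-24.9 189.3  59.1] turn 0.0 pos [0.4873 0.1438 0.1192] t 17.2 F [-0.9 -0.4 -0.5] gap 0.9051641497270912
```

>>> play_rows:
  moves:
    - [[-3,30,0],0.002,-0.6]
    - [[-7,70,0],0.002,-0.6]
    - [[-12,112,0],0.002,-0.6]
    - [[-17,150,10],0.002,-0.6]
    - [[-22,180,25],0.002,-0.6]
    - [[-23,189,45],0.002,-0.6]
    - [[-23,189,60],0.002,-0.6]
    - [[-23,189,60],0.002,-0.6]

```text
t: 18.0
ee_pos: [0.4628, -0.0457, 0.0569]
eef_rot: [1.0, -0.001, -0.002, -0.001]
ft_force: [-0.4, -0.2, -0.7]
finger_gap: 0.802
```

>>> play_rows:
  moves:
    - [[0,0,0],0,-0.6]
    - [[0,0,0],0,-0.6]

```text
t: 18.2
ee_pos: [0.4645, -0.0447, 0.0596]
eef_rot: [1.0, -0.0, 0.001, -0.0]
ft_force: [-0.4, -0.8, -0.3]
finger_gap: 0.805
```

Run:
```python
from h import *
rel(.4625,-.0455,.06,0)
ci=camera_info("wrist");im=capture("wrist")[:,:,::-1];cv2.imwrite("pics/w14.png",im)
np.savez("w14.npz",mtx=ci["mtx"],R=ci["R"],t=ci["t"])
cv2.imwrite("pics/c14.png",cv2.resize(im[160:300,190:360],None,fx=4,fy=4,interpolation=cv2.INTER_CUBIC))
```

```text
yaw -0.0278159889470883 shift [-2.   0.8 -0.4] turn -0.0 pos [ 0.4645 -0.0447  0.0596] t 18.2 F [-0.4 -0.8 -0.3] gap 0.8046173028460197
```

View pics/c14.png

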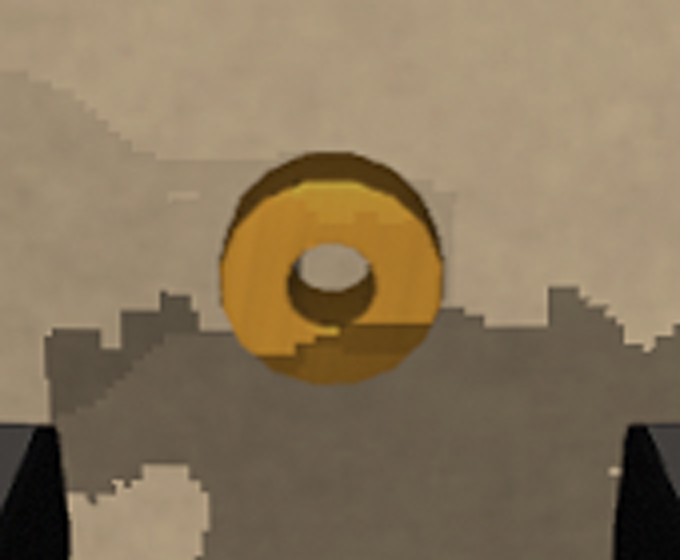

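Run:
```python
from h import *
f=np.load("w14.npz");ci={k:f[k] for k in f}
def o(a,b,z): return (onplane(ci,(190+(a+.5)/4-.5,160+(b+.5)/4-.5),z,True)*1000).round(1)[:2]
z=.018
print(o(331,180,z),o(331,384,z),o(220,275,z),o(443,275,z),"bore",o(332,240,z),o(332,328,z),o(287,283,z),o(376,283,z))
rel(.4625,-.0455,-.019,0)
```

```text
[480.2 -43.9] [441.6 -43.8] [462.8 -24.5] [462.8 -63.3] bore [469.4 -44. ] [452.7 -44. ] [461.3 -36.2] [461.4 -51.7]
yaw -0.024144419126200575 shift [-2.   0.8 78.6] turn -0.0 pos [ 0.4644 -0.0447  0.0597] t 18.25 F [ 0.6  0.8 -0.4] gap 0.8010536625351767
```

>>> play_rows:
  moves:
    - [[-2.8,-1.6,20],0,-0.6]
    - [[-2.8,-1.6,45],0,-0.6]
    - [[-2.8,-1.6,65],0,-0.6]
    - [[-2.8,-1.6,74],0,-0.6]
    - [[-2.8,-1.6,78.5],0,-0.6]
    - [[-2.8,-1.6,78.5],0,-0.6]
    - [[-2.8,-1.6,78.5],0,-0.6]

```text
t: 18.95
ee_pos: [0.4613, -0.0435, -0.0189]
eef_rot: [1.0, -0.001, 0.001, 0.0]
ft_force: [-0.9, -0.2, 0.2]
finger_gap: 0.801
```

Run:
```python
from h import *
rel(.4617,-.0431,-.019,0)
im=capture("wrist")[:,:,::-1];cv2.imwrite("pics/c15.png",cv2.resize(im[190:370,160:390],None,fx=3.4,fy=3.3,interpolation=cv2.INTER_CUBIC))
```

```text
yaw -0.06217325861963546 shift [ 0.4 -0.4  0.1] turn -0.001 pos [ 0.4613 -0.0435 -0.0189] t 18.95 F [-0.9 -0.2  0.2] gap 0.8013417383219396
```

View pics/c15.png

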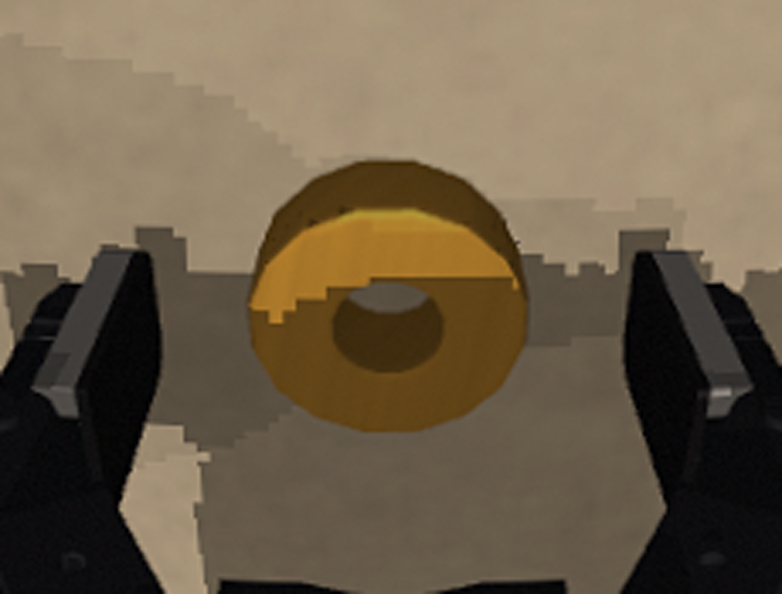

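>>> play_rows:
  moves:
    - [[0,0,0],0,-0.2]
    - [[0,0,0],0,0.1]
    - [[0,0,0],0,0.4]
    - [[0,0,0],0,0.5]
    - [[0,0,0],0,0.5]
    - [[0,0,0],0,0.5]
  squeeze: 70

```text
t: 19.6
ee_pos: [0.461, -0.0436, -0.0187]
eef_rot: [1.0, -0.001, 0.001, 0.0]
ft_force: [-4.2, 0.3, 11.3]
finger_gap: 0.436
```

Run:
```python
from h import *
rel(.4617,-.0431,-.019,0)
im=capture("wrist")[:,:,::-1];cv2.imwrite("pics/c16.png",cv2.resize(im[190:370,160:390],None,fx=3.4,fy=3.3,interpolation=cv2.INTER_CUBIC))
im=capture("side")[:,:,::-1];cv2.imwrite("pics/s16.png",cv2.resize(im[140:260,260:400],None,fx=5,fy=5,interpolation=cv2.INTER_CUBIC))
```

```text
yaw -0.07877043660530093 shift [ 0.7 -0.5  0.3] turn -0.001 pos [ 0.461  -0.0436 -0.0187] t 19.6 F [-4.2  0.3 11.3] gap 0.43633288338265264
```

View pics/c16.png

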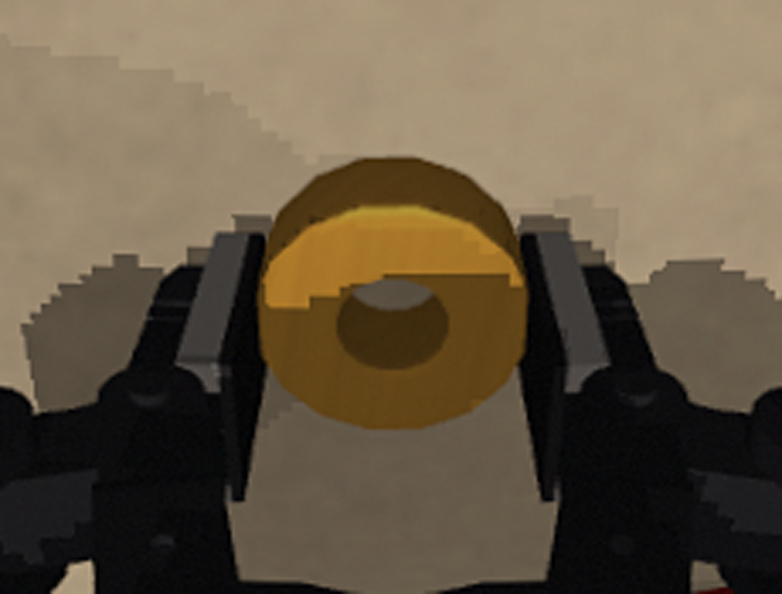

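View pics/s16.png

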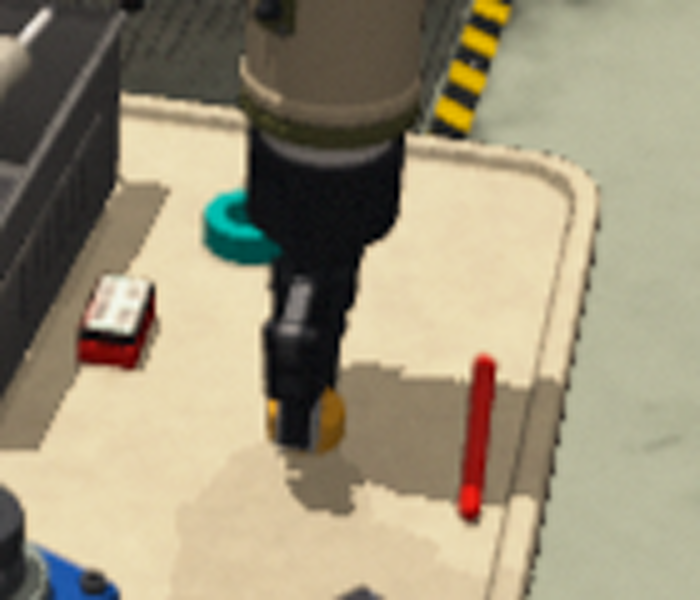

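>>> play_rows:
  moves:
    - [[0,0,-20],0,0.5]
    - [[0,0,-60],0,0.5]
    - [[0,-10,-100],0,0.5]
    - [[5,-45,-135],0,0.5]
    - [[10,-85,-145],0,0.5]
    - [[15,-128,-145],0,0.5]
    - [[20,-165,-145],0,0.5]
    - [[24,-187,-145],0,0.5]

```text
t: 20.5
ee_pos: [0.4843, 0.1471, 0.1257]
eef_rot: [1.0, 0.001, 0.0, -0.001]
ft_force: [1.0, 0.3, -1.7]
finger_gap: 0.432
```

>>> play_rows:
  moves:
    - [[0,0,0],0,0.5]
    - [[0,0,0],0,0.5]
    - [[0,0,0],0,0.5]

```text
t: 20.8
ee_pos: [0.4846, 0.142, 0.125]
eef_rot: [1.0, -0.001, -0.0, 0.0]
ft_force: [1.1, 0.1, 0.0]
finger_gap: 0.432
```

Run:
```python
from h import *
rel(.581,.144,.12,0)
ci=camera_info("wrist");im=capture("wrist")[:,:,::-1];cv2.imwrite("pics/w17.png",im)
np.savez("w17.npz",mtx=ci["mtx"],R=ci["R"],t=ci["t"],p=state()["ee_pos"])
cv2.imwrite("pics/c17.png",cv2.resize(im[225:345,190:360],None,fx=4,fy=4,interpolation=cv2.INTER_CUBIC))
cv2.imwrite("pics/c17b.png",cv2.resize(im[0:170,180:370],None,fx=3.5,fy=3.5,interpolation=cv2.INTER_CUBIC))
```

```text
yaw -0.1621096617354788 shift [96.4 -2.3  5. ] turn -0.003 pos [0.4846 0.142  0.125 ] t 20.8 F [1.1 0.1 0. ] gap 0.43186250047655056
```

View pics/c17.png

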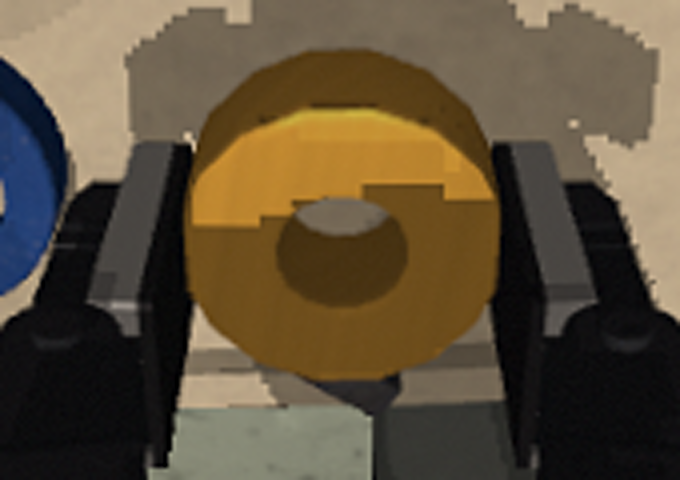

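View pics/c17b.png

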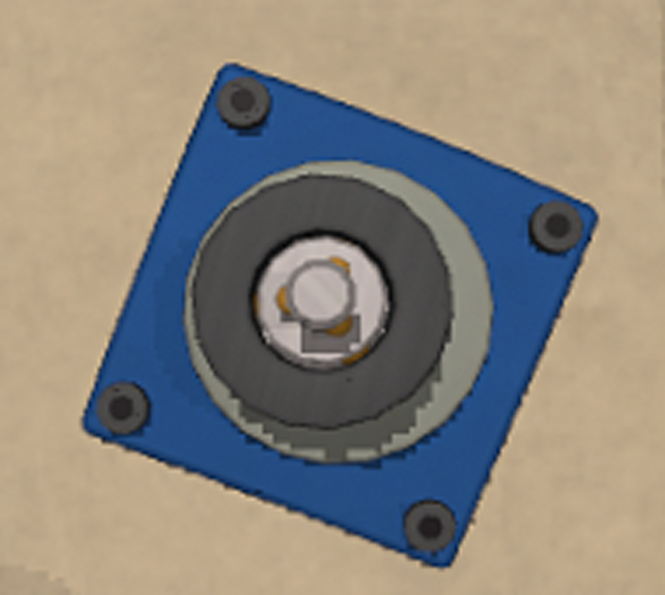

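Run:
```python
from h import *
f=np.load("w17.npz");ci={k:f[k] for k in f};p=f["p"];print(p)
def o(a,b,z): return ((onplane(ci,(190+(a+.5)/4-.5,225+(b+.5)/4-.5),z,True)-p)*1000).round(1)[:2]
for off in (.0187,):
  z=p[2]+off+.018
  print(o(343,109,z),o(343,381,z),"sides",o(185,243,z),o(500,243,z),"bore",o(343,197,z),o(343,307,z),o(276,250,z),o(409,250,z))
def t(a,b,z): return (onplane(ci,(180+(a+.5)/3.5-.5,(b+.5)/3.5-.5),z,True)*1000).round(1)[:2]
print("tip",t(320,292,.086),"flat top L R", t(287,292,.0845),t(353,292,.0845),t(320,262,.0845),t(320,326,.0845))
```

```text
[0.48469576 0.14186566 0.12509853]
[19.3 -1.1] [-19.5  -1. ] sides [ 1.3 17.7] [  1.2 -19.7] bore [ 7.8 -1. ] [-7.9 -1. ] [0.5 6.9] [ 0.4 -8.8]
tip [580.7 143.2] flat top L R [580.8 149.1] [580.7 137.4] [586.3 143.2] [574.5 143.3]
```

>>> play_rows:
  moves:
    - [[30,-1,0],-0.003,0.5]
    - [[65,-2,0],-0.003,0.5]
    - [[90,-2.2,0],-0.003,0.5]
    - [[95.7,-2.2,5],-0.003,0.5]
    - [[95.7,-2.2,25],-0.003,0.5]
    - [[95.7,-2.2,45],-0.003,0.5]
    - [[95.7,-2.2,50],-0.003,0.5]
    - [[95.7,-2.2,50],-0.003,0.5]

```text
t: 21.65
ee_pos: [0.5793, 0.1447, 0.0745]
eef_rot: [1.0, 0.001, -0.001, 0.0]
ft_force: [0.7, -1.2, -0.5]
finger_gap: 0.434
```

>>> play_rows:
  moves:
    - [[0,0,0],0,0.5]
    - [[0,0,0],0,0.5]
    - [[0,0,0],0,0.5]
    - [[0,0,0],0,0.5]

```text
t: 22.05
ee_pos: [0.5807, 0.1457, 0.0759]
eef_rot: [1.0, 0.001, 0.001, -0.0]
ft_force: [0.2, -0.4, -0.5]
finger_gap: 0.435
```

Run:
```python
from h import *
rel(.5804,.1441,.0673,0)
ci=camera_info("wrist");im=capture("wrist")[:,:,::-1]
cv2.imwrite("pics/c18.png",cv2.resize(im[200:380,160:390],None,fx=3.4,fy=3.3,interpolation=cv2.INTER_CUBIC))
im=capture("side")[:,:,::-1];cv2.imwrite("pics/s18.png",cv2.resize(im[190:300,190:310],None,fx=5.4,fy=5.4,interpolation=cv2.INTER_CUBIC))
rel(.5804,.1441,.0673,0)
```

```text
yaw 0.10441088244997142 shift [-0.3  1.6  8.6] turn 0.002 pos [0.5807 0.1457 0.0759] t 22.05 F [ 0.2 -0.4 -0.5] gap 0.43501220156672227
yaw 0.1044556431057559 shift [-0.1  1.5  8.2] turn 0.002 pos [0.5805 0.1456 0.0755] t 22.15 F [ 0.1  0.4 -0.5] gap 0.4321974093192845
```

View pics/c18.png

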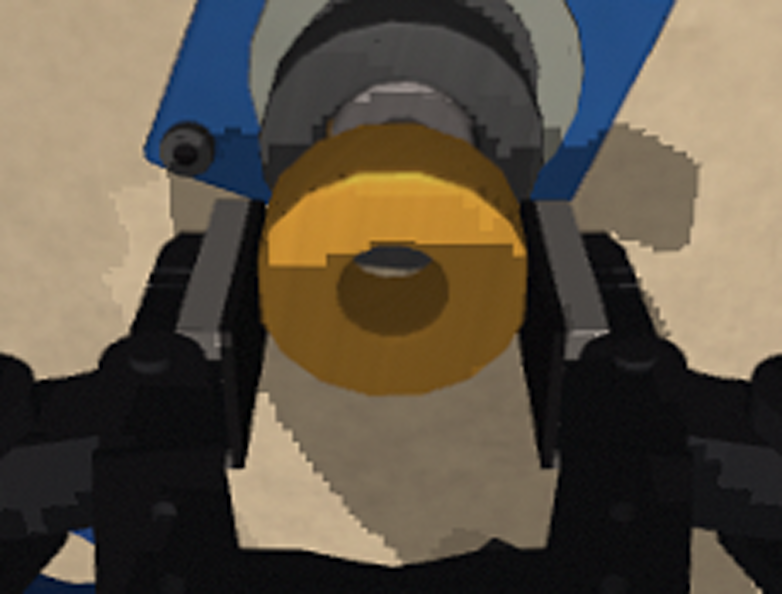

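View pics/s18.png

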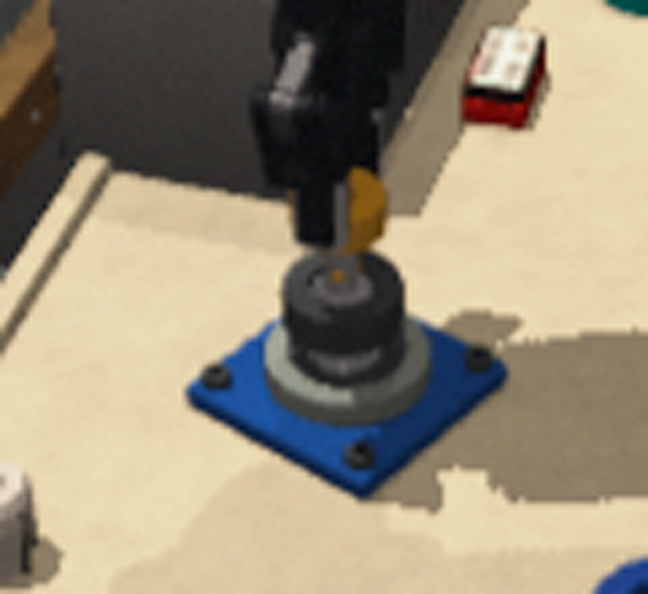

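>>> play_rows:
  moves:
    - [[-0.2,1.5,0],0.002,0.5]
    - [[-0.2,1.5,3],0.002,0.5]
    - [[-0.2,1.5,5],0.002,0.5]
    - [[-0.2,1.5,7],0.002,0.5]
    - [[-0.2,1.5,8],0.002,0.5]
    - [[-0.2,1.5,9],0.002,0.5]
    - [[-0.2,1.5,9],0.002,0.5]

```text
t: 22.85
ee_pos: [0.5801, 0.1441, 0.0661]
eef_rot: [1.0, -0.0, -0.0, -0.0]
ft_force: [0.1, 0.5, -0.8]
finger_gap: 0.432
```

>>> play_rows:
  moves:
    - [[0,0,1],0,0.5]
    - [[0,0,2],0,0.5]
    - [[0,0,2],0,0.5]

```text
t: 23.15
ee_pos: [0.5801, 0.144, 0.0641]
eef_rot: [1.0, -0.0, -0.0, 0.0]
ft_force: [-0.6, 0.4, -1.7]
finger_gap: 0.433
```

>>> play_rows:
  moves:
    - [[0,0,1],0,0.5]
    - [[0,0,2],0,0.5]
    - [[0,0,3],0,0.5]
    - [[0,0,4],0,0.5]
    - [[0,0,5],0,0.5]
    - [[0,0,6],0,0.5]
    - [[0,0,6],0,0.5]

```text
t: 23.85
ee_pos: [0.5801, 0.1441, 0.058]
eef_rot: [1.0, -0.0, -0.0, -0.0]
ft_force: [0.4, -0.3, -1.5]
finger_gap: 0.434
```

>>> play_rows:
  moves:
    - [[0,0,1],0,0.5]
    - [[0,0,2],0,0.5]
    - [[0,0,3],0,0.5]
    - [[0,0,4],0,0.5]
    - [[0,0,4],0,0.5]

```text
t: 24.35
ee_pos: [0.5803, 0.1441, 0.0544]
eef_rot: [1.0, -0.0, 0.0, -0.0]
ft_force: [-0.2, -0.5, 1.3]
finger_gap: 0.436
```

>>> play_rows:
  moves:
    - [[0,0,1],0,0.5]
    - [[0,0,2],0,0.5]
    - [[0,0,3],0,0.5]
    - [[0,0,3],0,0.5]

```text
t: 24.75
ee_pos: [0.5804, 0.1442, 0.0514]
eef_rot: [1.0, -0.0, 0.0, -0.0]
ft_force: [0.4, 0.3, 5.4]
finger_gap: 0.432
```

>>> play_rows:
  moves:
    - [[0,0,1],0,0.5]
    - [[0,0,2],0,0.5]
    - [[0,0,3],0,0.5]
    - [[0,0,3],0,0.5]

```text
t: 25.15
ee_pos: [0.5804, 0.1441, 0.0483]
eef_rot: [1.0, -0.0, 0.0, -0.0]
ft_force: [-0.2, -0.3, 4.2]
finger_gap: 0.431
```

>>> play_rows:
  moves:
    - [[0,0,1],0,0.5]
    - [[0,0,2],0,0.5]
    - [[0,0,3],0,0.5]
    - [[0,0,3],0,0.5]

```text
t: 25.55
ee_pos: [0.5802, 0.144, 0.045]
eef_rot: [1.0, -0.0, -0.0, -0.0]
ft_force: [1.3, -0.8, 1.9]
finger_gap: 0.433
```

>>> play_rows:
  moves:
    - [[0,0,1],0,0.5]
    - [[0,0,2],0,0.5]
    - [[0,0,3],0,0.5]
    - [[0,0,3],0,0.5]

```text
t: 25.95
ee_pos: [0.5803, 0.1441, 0.0423]
eef_rot: [1.0, -0.0, 0.0, -0.0]
ft_force: [1.3, -0.8, 4.7]
finger_gap: 0.432
```

>>> play_rows:
  moves:
    - [[0,0,1],0,0.5]
    - [[0,0,2],0,0.5]
    - [[0,0,3],0,0.5]
    - [[0,0,3],0,0.5]

```text
t: 26.35
ee_pos: [0.5803, 0.1441, 0.0397]
eef_rot: [1.0, -0.0, 0.0, -0.0]
ft_force: [-0.6, -0.5, 8.2]
finger_gap: 0.433
```

>>> play_rows:
  moves:
    - [[0,0,1],0,0.5]
    - [[0,0,2],0,0.5]
    - [[0,0,3],0,0.5]
    - [[0,0,3],0,0.5]

```text
t: 26.75
ee_pos: [0.5803, 0.1442, 0.0371]
eef_rot: [1.0, -0.0, 0.0, 0.0]
ft_force: [-1.9, -2.0, 11.3]
finger_gap: 0.429
```

Run:
```python
from h import *
rel(.5804,.1441,.0453,0)
im=capture("wrist")[:,:,::-1]
cv2.imwrite("pics/c19.png",cv2.resize(im[180:380,160:390],None,fx=3.2,fy=2.9,interpolation=cv2.INTER_CUBIC))
```

```text
yaw -0.004561089465743179 shift [ 0.1  0.1 -8.2] turn -0.0 pos [0.5803 0.1442 0.0371] t 26.75 F [-1.9 -2.  11.3] gap 0.4287095313612788
```

View pics/c19.png

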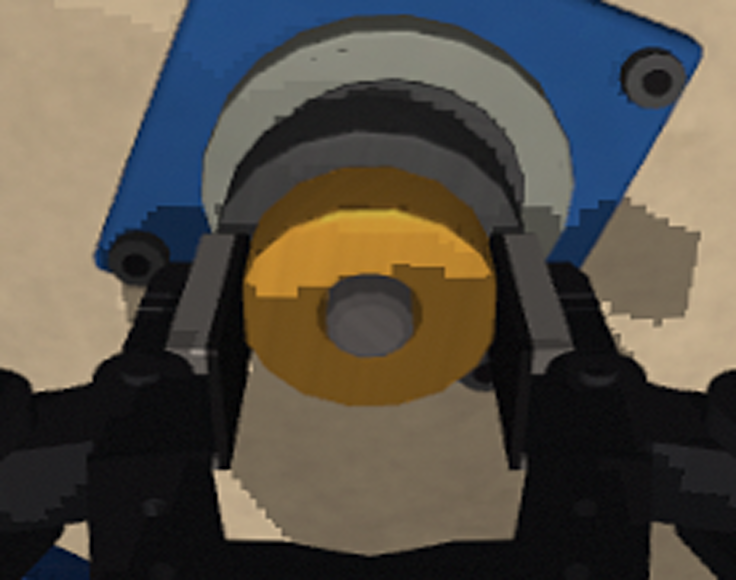

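>>> play_rows:
  moves:
    - [[0,0,1],0,0.5]
    - [[0,0,2],0,0.5]
    - [[0,0,2.5],0,0.5]
    - [[0,0,2.5],0,0.5]

```text
t: 27.2
ee_pos: [0.5804, 0.1442, 0.0349]
eef_rot: [1.0, -0.0, 0.0, 0.0]
ft_force: [-3.8, -1.8, 14.1]
finger_gap: 0.436
```

>>> play_rows:
  moves:
    - [[0,0,-2],0,0.5]
    - [[0,0,-4],0,0.5]
    - [[0,0,-6],0,0.5]
    - [[0,0,-8],0,0.5]
    - [[0,0,-9],0,0.5]
    - [[0,0,-9],0,0.5]
    - [[0,0,-9],0,0.5]

```text
t: 27.9
ee_pos: [0.5802, 0.1441, 0.0427]
eef_rot: [1.0, -0.0, 0.0, -0.0]
ft_force: [1.1, -0.0, 5.0]
finger_gap: 0.435
```

>>> play_rows:
  moves:
    - [[0,0,-1],0,0.5]
    - [[0,0,-1.5],0,0.5]
    - [[0,0,-1.5],0,0.3]
    - [[0,0,-1.5],0,0.1]
    - [[0,0,-1.5],0,-0.2]
    - [[0,0,-1.5],0,-0.5]
    - [[0,0,-1.5],0,-0.7]
    - [[0,0,-1.5],0,-0.7]

```text
t: 28.7
ee_pos: [0.5798, 0.144, 0.0439]
eef_rot: [1.0, -0.0, -0.0, 0.0]
ft_force: [-0.5, -0.4, -0.1]
finger_gap: 0.851
```

>>> play_rows:
  moves:
    - [[0,0,-20],0,-0.7]
    - [[0,0,-50],0,-0.7]
    - [[0,0,-80],0,-0.7]
    - [[-50,0,-85],0,-0.7]
    - [[-95,0,-85],0,-0.7]
    - [[-95,0,-85],0,-0.7]
    - [[-95,0,-85],0,-0.7]

```text
t: 29.4
ee_pos: [0.4845, 0.1438, 0.1295]
eef_rot: [1.0, 0.0, 0.0, 0.001]
ft_force: [0.8, 0.3, 0.2]
finger_gap: 0.849
```

Run:
```python
from h import *
rel(.5804,.1441,.0453,0)
ci=camera_info("wrist");im=capture("wrist")[:,:,::-1]
cv2.imwrite("pics/w20.png",im);np.savez("w20.npz",mtx=ci["mtx"],R=ci["R"],t=ci["t"])
cv2.imwrite("pics/c20.png",cv2.resize(im[0:170,180:370],None,fx=3.5,fy=3.5,interpolation=cv2.INTER_CUBIC))
im=capture("side")[:,:,::-1];cv2.imwrite("pics/s20.png",cv2.resize(im[200:300,190:310],None,fx=6,fy=6,interpolation=cv2.INTER_CUBIC))
```

```text
yaw 0.025980507624265348 shift [95.9 -0.3 84.3] turn 0.0 pos [0.4845 0.1438 0.1295] t 29.4 F [0.8 0.3 0.2] gap 0.8489482767648918
```

View pics/c20.png

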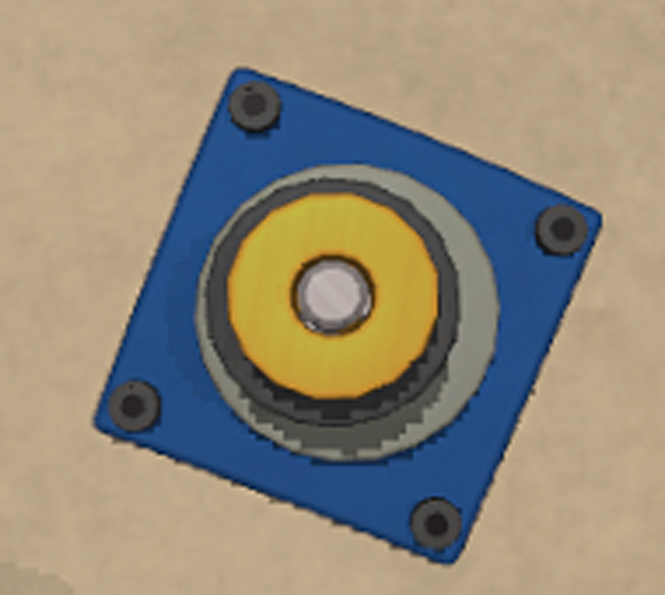

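View pics/s20.png

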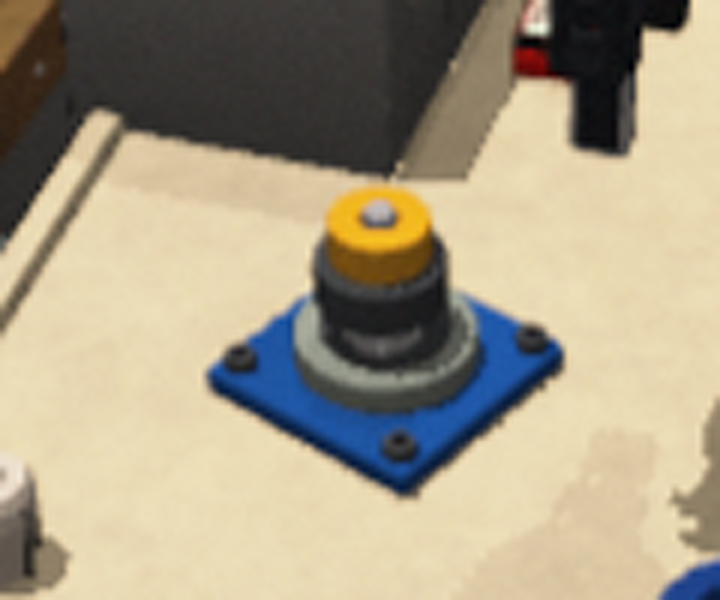

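Run:
```python
from h import *
ci=camera_info("side")
def c(X): return ((proj(ci,X)-[190,200])*6).round(0)
b=np.array([.5805,.1431,0]);d=np.array([-.2,.97,0])
for n,k,z in (("small back top",-.02,.082),("small front top",.02,.082),("small front bot",.02,.064),("large front bot",.026,.044)): print(n,c(b+d*k+[0,0,z]),c(b+d*k+[0,0,z+.003]))
f=np.load("w20.npz");cw={k:f[k] for k in f}
def o(a,b,z): return onplane(cw,(180+(a+.5)/3.5-.5,(b+.5)/3.5-.5),z,True)*1000
for z in (.078,.082,.086): print(z,o(228,297,z).round(1),o(439,297,z).round(1),np.linalg.norm(o(228,297,z)-o(439,297,z)).round(2),np.linalg.norm(o(334,193,z)-o(334,399,z)).round(2))
for z in (.060,.064,.068): print(z,np.linalg.norm(o(206,302,z)-o(459,302,z)).round(2))
im=cv2.imread("pics/s20.png");g=im[:,378].astype(int)
print([(r,*g[r]) for r in range(180,345,3)])
```

```text
small back top [386. 178.] [385. 172.]
small front top [373. 243.] [373. 236.]
small front bot [374. 281.] [374. 274.]
large front bot [373. 332.] [373. 326.]
0.078 [580.5 162.9  78. ] [580.5 123.1  78. ] 39.76 39.85
0.082 [580.3 162.5  82. ] [580.3 123.5  82. ] 39.04 39.12
0.086 [580.1 162.2  86. ] [580.1 123.8  86. ] 38.31 38.39
0.06 51.68
0.064 50.81
0.068 49.93
[(180, np.int64(129), np.int64(161), np.int64(183)), (183, np.int64(128), np.int64(180), np.int64(210)), (186, np.int64(111), np.int64(186), np.int64(226)), (189, np.int64(80), np.int64(185), np.int64(236)), (192, np.int64(38), np.int64(183), np.int64(242)), (195, np.int64(36), np.int64(181), np.int64(240)), (198, np.int64(92), np.int64(181), np.int64(231)), (201, np.int64(155), np.int64(182), np.int64(217)), (204, np.int64(179), np.int64(185), np.int64(204)), (207, np.int64(187), np.int64(187), np.int64(193)), (210, np.int64(186), np.int64(186), np.int64(192)), (213, np.int64(176), np.int64(178), np.int64(186)), (216, np.int64(167), np.int64(169), np.int64(176)), (219, np.int64(147), np.int64(146), np.int64(153)), (222, n
[... 1332 characters left out ...]
np.int64(47)), (303, np.int64(37), np.int64(36), np.int64(35)), (306, np.int64(32), np.int64(30), np.int64(31)), (309, np.int64(30), np.int64(28), np.int64(30)), (312, np.int64(31), np.int64(30), np.int64(30)), (315, np.int64(32), np.int64(32), np.int64(31)), (318, np.int64(31), np.int64(31), np.int64(31)), (321, np.int64(30), np.int64(29), np.int64(30)), (324, np.int64(30), np.int64(30), np.int64(29)), (327, np.int64(29), np.int64(30), np.int64(28)), (330, np.int64(25), np.int64(25), np.int64(23)), (333, np.int64(33), np.int64(31), np.int64(31)), (336, np.int64(52), np.int64(51), np.int64(52)), (339, np.int64(75), np.int64(74), np.int64(77)), (342, np.int64(88), np.int64(88), np.int64(90))]
```

```bash
python3 -c "
from plant import *
print(state()['t']);print(hand_in())"
```

```text
29.5
the job is handed in; nothing more can be done
None
```

Both spacers are on the spindle and released. I handed in at t = 29.5 s, with the gripper open and about 100 mm clear of the stand. `hand_in` gives no verdict, so the result rests on my own checks.

- **Large spacer:** it slid past the balls onto the flange. I pressed it home with about 14–15 N, about 8.5 mm of spindle travel. I eased it up and let it go, and saw it seated on its own before fetching the small spacer.
- **Small spacer:** it threaded onto the upper step and I pressed it onto the large one with about 15 N, about 10 mm of travel. I eased it up and let it go.
- **Final checks:** in the side view, the lower edges of both spacers lie within about 0.5 pixel (about 1 mm) of where a fully home stack should be. The wrist view shows both flat and concentric with the spindle near (0.580, 0.143). The spindle's offset from the stand's centre line came out at about 3.5 mm, as described.

**Checks that failed or disagreed:**
- **First grasp missed:** the fingertips turned out to be about 20–30 mm shorter than the stated tool point. The fingers closed above the large spacer without touching it, so I felt my way down and regripped.
- **Forces on the small spacer:** they read about 1–2 N below what the spring rate predicts for those depths. Force rose at about the stated 1.2 N/mm, so I took it as seated.
- **Bystanders:** nothing came near them as far as I saw, but I did not measure their positions again at the end.

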